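# Make up a wheel counterweight on the spring scale

### The job

Make up a counterweight for the wheel balancer: thread the steel ring weights one at a time over the brass stem of the spring scale, each let down onto the pan or onto the ring below, until the black pointer collar on the gauge post stands in the green band, then stop and leave the unneeded rings where they lie. Feel for the stem gently: never press the pan down into the red zone, knock it hard or let a ring fall down the stem, and do not disturb the jar, can and socket.

Things in the scene. Friction and masses are not known exactly. Their poses are not given: they have to be found in the camera images.
- pan (a point): Round flat aluminium pan of the spring scale, diameter 110 mm, 6 mm thick, no rim. Origin: centre of its top face, z up. It stays level and rides down with the load; its top face is about 135 mm over the bench at gauge 0. A brass stem stands on it, off-centre.
- tip_level (a point): Point on the pan's centre line, 58 mm over its top face, level with the tip of the brass stem. The vertical stem (diameter 16 mm, 58 mm tall, slightly rounded tip) is NOT at this point: its axis is 5 mm away, in a direction that is not measured, differs each time and stays fixed during the work. It must be seen or found by feel.
- gauge (a joint): Travel of the pan down from its top stop, in m, shown by the black pointer collar round the white post beside it; starts at 0. It moves only once the load passes a preload (0 to 1.5 N, differs each time), then 90 N/m (damping 10 N s/m): about 17 mm a ring. Green band 0.026 to 0.046; red zone, overload, 0.051 to 0.062, where the bottom stop is. Read it with the hand off.
- scale: Fixed base of the scale, red, 150 x 150 x 30 mm, origin at the centre of its underside, under the pan's centre. The fixed white gauge post (22 mm diameter, top 160 mm over the bench, painted with a green band and a red zone below it) stands 100 mm from the centre on its +y side.
- weight1_mid (a point): One of four alike steel ring weights lying flat on a 4 mm black rubber mat: outside diameter 44 mm, bore 20 mm, 16 mm thick, about 155 g (each differs by up to 6 %). Point: the middle of the ring, half-way up; z is the ring's axis.
- weight2_mid (a point): One of four alike steel ring weights lying flat on a 4 mm black rubber mat: outside diameter 44 mm, bore 20 mm, 16 mm thick, about 155 g (each differs by up to 6 %). Point: the middle of the ring, half-way up; z is the ring's axis.
- weight3_mid (a point): One of four alike steel ring weights lying flat on a 4 mm black rubber mat: outside diameter 44 mm, bore 20 mm, 16 mm thick, about 155 g (each differs by up to 6 %). Point: the middle of the ring, half-way up; z is the ring's axis.
- weight4_mid (a point): One of four alike steel ring weights lying flat on a 4 mm black rubber mat: outside diameter 44 mm, bore 20 mm, 16 mm thick, about 155 g (each differs by up to 6 %). Point: the middle of the ring, half-way up; z is the ring's axis.
- jar_mid (a point): Amber jar with blue lid, diameter 56 mm, 85 mm tall, standing; not part of the job. Point: its centre.
- can_mid (a point): Blue metal can, diameter 56 mm, 110 mm tall, standing; not part of the job. Point: its centre.
- socket_mid (a point): Dark steel impact socket, diameter 34 mm, 60 mm tall, standing; not part of the job. Point: its centre.
There are look-alikes about, which are no part of the job. Leave any blue or turquoise look-alike of the part that bears weight2_mid alone.

How it is judged (in metres and radians):
On the way, in this order (a step that is already met when the one before it is completed fails the run):
1. a first ring lies on the pan around the stem, the pointer still short of the green band (((horizontal distance between weight1_mid and pan below 0.009 m and angle between weight1_mid's own z axis and vertical below 0.12 rad and z of weight1_mid in the frame of pan between 0 and 0.0115 m) or (horizontal distance between weight2_mid and pan below 0.009 m and angle between weight2_mid's own z axis and vertical below 0.12 rad and z of weight2_mid in the frame of pan between 0 and 0.0115 m) or (horizontal distance between weight3_mid and pan below 0.009 m and angle between weight3_mid's own z axis and vertical below 0.12 rad and z of weight3_mid in the frame of pan between 0 and 0.0115 m) or (horizontal distance between weight4_mid and pan below 0.009 m and angle between weight4_mid's own z axis and vertical below 0.12 rad and z of weight4_mid in the frame of pan between 0 and 0.0115 m)) and value of joint gauge below 0.026 m), for 0.2 s.
2. a second ring lies on the first, around the stem (((horizontal distance between weight1_mid and pan below 0.009 m and angle between weight1_mid's own z axis and vertical below 0.12 rad and z of weight1_mid in the frame of pan between 0.018 and 0.0275 m) or (horizontal distance between weight2_mid and pan below 0.009 m and angle between weight2_mid's own z axis and vertical below 0.12 rad and z of weight2_mid in the frame of pan between 0.018 and 0.0275 m) or (horizontal distance between weight3_mid and pan below 0.009 m and angle between weight3_mid's own z axis and vertical below 0.12 rad and z of weight3_mid in the frame of pan between 0.018 and 0.0275 m) or (horizontal distance between weight4_mid and pan below 0.009 m and angle between weight4_mid's own z axis and vertical below 0.12 rad and z of weight4_mid in the frame of pan between 0.018 and 0.0275 m))), for 0.2 s.
At the end, for the whole second after the job is handed in: The pointer rests in the green band (gauge 0.026 to 0.046, with 0.5 mm grace below 0.026, at rest). Every ring either lies flat around the stem (ring middle within 9 mm of the pan's centre, less than 47 mm over the pan's top, tilted under 0.12 rad) or lies within 20 mm of where it started (value of joint gauge between 0.0255 and 0.046 m and velocity of joint gauge between -0.004 and 0.004 m/s and ((horizontal distance between weight1_mid and pan below 0.009 m and angle between weight1_mid's own z axis and vertical below 0.12 rad and z of weight1_mid in the frame of pan below 0.047 m) or distance of weight1_mid from where it was at the start of the episode below 0.02 m) and ((horizontal distance between weight2_mid and pan below 0.009 m and angle between weight2_mid's own z axis and vertical below 0.12 rad and z of weight2_mid in the frame of pan below 0.047 m) or distance of weight2_mid from where it was at the start of the episode below 0.02 m) and ((horizontal distance between weight3_mid and pan below 0.009 m and angle between weight3_mid's own z axis and vertical below 0.12 rad and z of weight3_mid in the frame of pan below 0.047 m) or distance of weight3_mid from where it was at the start of the episode below 0.02 m) and ((horizontal distance between weight4_mid and pan below 0.009 m and angle between weight4_mid's own z axis and vertical below 0.12 rad and z of weight4_mid in the frame of pan below 0.047 m) or distance of weight4_mid from where it was at the start of the episode below 0.02 m)); the robot touches nothing.
It fails at once if the pan is pressed into the red zone (gauge above 0.053) (value of joint gauge above 0.053 m).
It fails at once if the pan or stem is pushed or struck with more than 15 N (contact force between gauge and anything else above 15 N).
It fails at once if a ring is let fall down the stem (faster than 0.5 m/s, a fall of over about 13 mm) ((linear speed of weight1 above 0.5 m/s and horizontal distance between weight1_mid and pan below 0.012 m and z of weight1_mid in the frame of pan below 0.06 m) or (linear speed of weight2 above 0.5 m/s and horizontal distance between weight2_mid and pan below 0.012 m and z of weight2_mid in the frame of pan below 0.06 m) or (linear speed of weight3 above 0.5 m/s and horizontal distance between weight3_mid and pan below 0.012 m and z of weight3_mid in the frame of pan below 0.06 m) or (linear speed of weight4 above 0.5 m/s and horizontal distance between weight4_mid and pan below 0.012 m and z of weight4_mid in the frame of pan below 0.06 m)).
It fails at once if the jar, can or socket is moved by more than 20 mm (distance of any of jar_mid, can_mid, socket_mid from where it was at the start of the episode above 0.02 m).
It also fails if it takes over 72 s, if anything falls off the work surface, if the arm or the gripper's body presses on something with over 40 N, if the wrist force passes 120 N, or if a joint passes its speed limit or range.

### The arm

A 7-joint arm with a two-finger parallel gripper is mounted at the origin on the work surface. World frame = base frame: x ahead of the robot, y to its left, z up, the work surface at z = 0. Lengths are in m, angles in degrees, forces in N, time in s.
With the tool pointing down it reaches from about 0.425 to 0.875 m from the base axis. Payload 4.7 kg.
Tool frame: the origin (TCP) lies midway between the tips of the shut fingers; the grasp point (between the pads) lies 19 mm behind it; y points along the fingers, x is the direction in which the jaws open and shut, and the axes are right-handed (so a half turn about y gives the same grasp; the last joint's range is limited). The gripper opens to 87 mm and grips with 3 to 60 N. Pads are 19 mm wide; open, the fingers measure 117 mm over their backs; the gripper's body (75 mm by 190 mm) begins 51 mm behind the grasp point.
Start: joints at [73.001, 18.392, -4.016, 83.108, 1.295, 78.541, -3.26], TCP at [0.199, -0.619, 0.223] pointing down, gripper open.
Joint ranges: [-163.93, 163.93], [-17.29, 119.83], [-79.2, 71.16], [3.27, 140.29], [-89.18, 269.18], [5.43, 117.66], [-154.24, 154.24]. Speed limits (degrees/s): [147.25, 147.25, 180, 180, 180, 180, 180].

### API

Orientations are given as [roll, pitch, yaw] about the fixed x, y, z axes, in that order (R = Rz(yaw) Ry(pitch) Rx(roll)).
In Python, from cell import env gives the robot as it stands.
- The arm moves only by the tool carry_out, never from a script. Its argument "targets" is a list of rows, each a list of 2 entries, a list of its own where there are three numbers: the shift along the tool's x, y, z in mm, then the turn, a rotation vector about the tool's x, y, z in degrees. A call has 1 to 12 rows; each row shifts and turns the commanded pose from where the row before left it, along the tool's axes as they then stand; what a row does not reach is not made up. A row lasts 1/10 s, in which the tool goes at most 50 mm and 8.59 degrees, less where a joint would pass 70% of its speed; a pose out of reach is approached as far as the arm can. A call with a gripper value outside its range is refused whole. "jaw" is the opening, from 0 (shut) to 1 (fully open), set as the call begins (left out, the last holds). The fingers move at their own pace and stop on an object; "squeeze" is the grip in N (left out, the last holds). Time passes only in rows, so rows that do not move let the fingers close. It gives the time, the measured TCP pose, the force and the opening at its end, in the units of the state.
- env.get_obs(): the state, without advancing time (a new reading comes with each control period).
- env.read_camera(name): name is "scene" or "top" or "wrist"; returns the picture (400x640x3 uint8, red, green, blue); there is no depth.
- env.get_calibration(name): a dict with "fx", "fy", "cx", "cy" (pixels), "R" (3x3) and "t" (3): a world point X has camera coordinates R X + t; the wrist camera has in their place "hand_eye" (4x4, takes a point from camera to tool coordinates, whose origin is the TCP and whose axes are the tool frame's). Camera axes: x right, y down, z forward; pixel columns grow to the right and rows downward; lengths in m; the calibration is good to about 2 mm. A picture is of the moment at which its call begins: read the wrist's pose just before it. get_calibration takes no time and is no camera call.
- env.sign_off(): hands the job in, once; it reports no verdict.
Trained networks look in the newest picture that a camera, given by its name, has taken for a name from the list of things; names that differ only in an ending like _2 or _b are one class to them, and where a whole thing is asked for, a point or a joint stands for the part that bears it (a point fixed in the world has none). Each returns a list of dicts, best first, with "p" (0 to 1); they miss things now and then, are a little off and sometimes report something else, mostly with a low value. They report only what shows in the picture. A call takes as long as a camera call. They do not tell look-alikes from the thing itself.
- env.outline_of(camera, label): "mask" (400x640 bool, what is visible of it) and "xy" ([column, row] in pixels, amid what is visible of it).
The state is a dict: "time_s": time; "qpos": joint angles; "joint_velocities": joint speeds; "effort": joint torques, N m; "tool_pos": TCP position; "tool_rot": TCP orientation; "force": force on the tool from outside, world axes, zero at the start; "wrist_torque": the same for the moment, N m; "grip_width": finger opening in m.
Only numpy, scipy, OpenCV 4.12 (cv2) and the standard library are available. Lean on these libraries where they do the work, as an engineer would, in place of code of your own. Each camera call takes 0.05 s, during which the arm holds its last target.

## Working session

There is one attempt and no reset: what is moved stays moved. The work goes in short steps, Python scripts to look and compute and a tool call to move; the robot and the scene stay as the last step left them, time stands still between calls to the robot, and variables do not carry over. Pictures are saved under pics/ and viewed, and the job is handed in when it is done.

Besides the shell and the picture viewer there is one more tool, called after "Request:" by a JSON object that holds its "method" and its "body". carry_out: Moves the arm, as the interface text tells. Its arguments: {"type":"object","properties":{"targets":{"type":"array","items":{"type":"array"}},"jaw":{"type":"number"},"squeeze":{"type":"number"}},"required":["targets"]}

```bash
ls; mkdir -p pics
python3 - <<'E'
from cell import env
import cv2,numpy as np
o=env.get_obs();print(o)
for n in("scene","top"):
    im=env.read_camera(n);cv2.imwrite(f"pics/{n}0.png",im[...,::-1])
    c=env.get_calibration(n);print(n,{k:np.round(v,4).tolist() for k,v in c.items()})
    for l in("weight1_mid","pan","scale","jar_mid","can_mid","socket_mid"):
        r=env.outline_of(n,l);print(l,[(round(d["p"],2),np.round(d["xy"],1).tolist(),int(d["mask"].sum())) for d in r])
print(env.get_calibration("wrist"))
E
```

```text
pics
{'time_s': 0.0, 'qpos': array([73.00238   , 18.4377176 , -4.01330488, 83.1743298 ,  1.29538502,
       78.54113574, -3.25918193]), 'joint_velocities': array([-0.00914903,  0.09160045, -0.03608316,  0.02804895, -0.04257286,
       -0.06090873, -0.11895087]), 'effort': array([ 1.28412787e-03, -4.91285992e+01, -4.02976535e-01, -3.12528956e+01,
       -6.39348174e-02,  4.37695370e-02,  1.80267848e-04]), 'tool_pos': array([ 0.19851869, -0.61836449,  0.22148144]), 'tool_rot': array([-90.00685134,   0.10792865, -72.19386763]), 'force': array([ 0.08686835,  0.06563287, -1.05590248]), 'wrist_torque': array([-0.02100615, -0.04647394, -0.00485074]), 'grip_width': 0.08671670453750348}
scene {'fx': 396.8541, 'fy': 396.8541, 'cx': 314.2758, 'cy': 204.1553, 'R': [[0.0156, 0.9999, 0.0], [0.5384, -0.0084, -0.8426], [-0.8425, 0.0132, -0.5385]], 't': [0.0188, -0.1483, 1.2617]}
weight1_mid [(0.67, [223.1, 245.1], 264)]
pan [(0.91, [436.3, 234.8], 2613)]
scale [(0.7, [439.9, 268.1], 8411)]
jar_mid [(0.78, [427.0, 206.2], 449)]
can_mid [(0.79, [351.7, 313.3], 2206)]
socket_mid [(0.92, [331.2, 231.4],
[... 270 characters left out ...]
(0.59, [204.4, 158.9], 2473)]
scale [(0.82, [213.5, 170.9], 5188), (0.15, [352.4, 231.5], 240)]
jar_mid []
can_mid [(0.71, [207.2, 160.6], 2318), (0.6, [286.7, 124.3], 846)]
socket_mid [(0.51, [289.8, 239.1], 198), (0.4, [399.2, 230.6], 259)]
{'fx': 276.96982556372507, 'fy': 276.96982556372507, 'cx': 318.0645818638635, 'cy': 191.67760212520636, 'hand_eye': array([[ 9.99999792e-01,  5.81486113e-04, -2.80665743e-04,
         8.67336878e-05],
       [ 4.13839155e-04, -2.43557278e-01,  9.69886427e-01,
        -1.61850606e-01],
       [ 4.95617305e-04, -9.69886341e-01, -2.43557468e-01,
         6.53790052e-02],
       [ 0.00000000e+00,  0.00000000e+00,  0.00000000e+00,
         1.00000000e+00]])}
```

View pictures.

View pics/scene0.png

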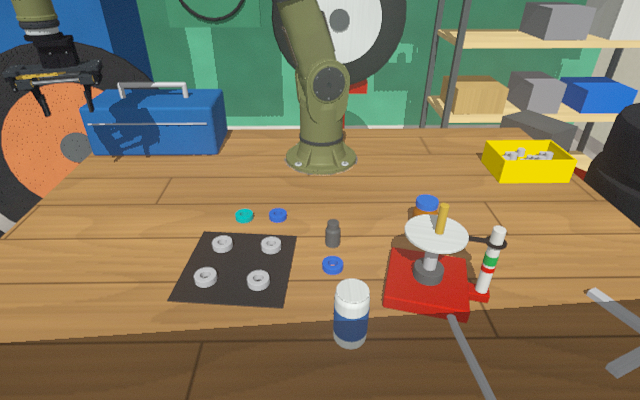

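View pics/top0.png

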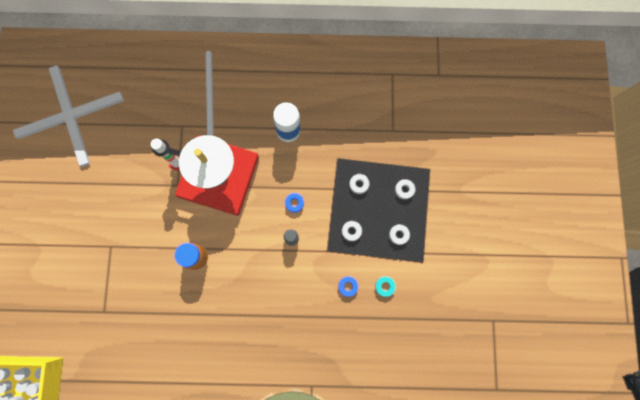

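The scene shows four steel rings on the black mat; in the top view they are at (359,184), (405,189), (352,231) and (400,235). The blue rings at (348,287) and (294,203) and the turquoise one at (385,287) are off the mat, so they are look-alikes. The scale is at (206,163) with its stem tip at (200,155). The collar is near the post top.

```bash
cat > h.py <<'E'
from cell import env
import cv2,numpy as np
from scipy.spatial.transform import Rotation as Ro
def ray(c,uv):
    uv=np.atleast_2d(uv);d=np.c_[(uv[:,0]-c["cx"])/c["fx"],(uv[:,1]-c["cy"])/c["fy"],np.ones(len(uv))]
    return -c["R"].T@c["t"],d@c["R"]
def atz(c,uv,z):
    o,d=ray(c,uv);return o+d*((z-o[2])/d[:,2:])
def proj(c,X):
    P=np.atleast_2d(X)@c["R"].T+c["t"];return np.c_[P[:,0]/P[:,2]*c["fx"]+c["cx"],P[:,1]/P[:,2]*c["fy"]+c["cy"]]
def wcal(o):
    c=dict(env.get_calibration("wrist"));T=np.eye(4);T[:3,:3]=Ro.from_euler("xyz",o["tool_rot"],degrees=True).as_matrix();T[:3,3]=o["tool_pos"]
    M=np.linalg.inv(T@c["hand_eye"]);c["R"]=M[:3,:3];c["t"]=M[:3,3];return c
def big(im,x,y,w,h,s,name):
    cv2.imwrite(name,cv2.resize(im[y:y+h,x:x+w,::-1],None,fx=s,fy=s,interpolation=cv2.INTER_CUBIC))
E
python3 - <<'E'
from h import *
c=env.get_calibration("top");im=cv2.imread("pics/top0.png")[...,::-1]
s=env.get_calibration("scene");ims=cv2.imread("pics/scene0.png")[...,::-1]
big(im,140,110,140,120,5,"pics/t_sc.png");big(im,325,155,110,110,5,"pics/t_r.png");big(ims,375,180,140,140,4,"pics/s_sc.png")
g=im.astype(int);
for cam,cc,I,box in(("top",c,im,(325,150,440,265)),("scene",s,ims,(170,232,300,306))):
    x0,y0,x1,y1=box;m=np.zeros(I.shape[:2],np.uint8);m[y0:y1,x0:x1]=((I.min(2)>110)&(np.ptp(I,axis=2)<40))[y0:y1,x0:x1]
    n,l,st,ce=cv2.connectedComponentsWithStats(m)
    for i in range(1,n):
        if st[i,4]>60:
            ys,xs=np.where(l==i);h=cv2.convexHull(np.c_[xs,ys].astype(np.int32));e=cv2.fitEllipse(h)
            print(cam,np.round(e[0],1),np.round(e[1],1),st[i],atz(cc,e[0],0.02)[0].round(4))
E
```

```text
top [359.1 183.1] [20.3 20.4] [349 173  21  21 303] [ 0.5677 -0.1374  0.02  ]
top [404.8 188.5] [20.  20.8] [395 179  21  20 304] [ 0.5574 -0.2418  0.02  ]
top [351.6 230.2] [20.6 21. ] [341 220  22  21 312] [ 0.459  -0.1209  0.02  ]
top [399.3 233.9] [20.6 21.2] [389 224  21  21 313] [ 0.4531 -0.2279  0.02  ]
scene [221.9 243.5] [18.  21.4] [212 235  21  18 307] [ 0.4613 -0.2261  0.02  ]
scene [270.8 244.8] [18.2 21.3] [261 236  20  19 307] [ 0.4674 -0.1198  0.02  ]
scene [204.9 276.9] [20.4 24.9] [193 267  24  21 401] [ 0.5654 -0.2402  0.02  ]
scene [257.7 279.8] [21.4 23.8] [247 269  23  22 398] [ 0.5751 -0.1368  0.02  ]
```

View pics/t_sc.png

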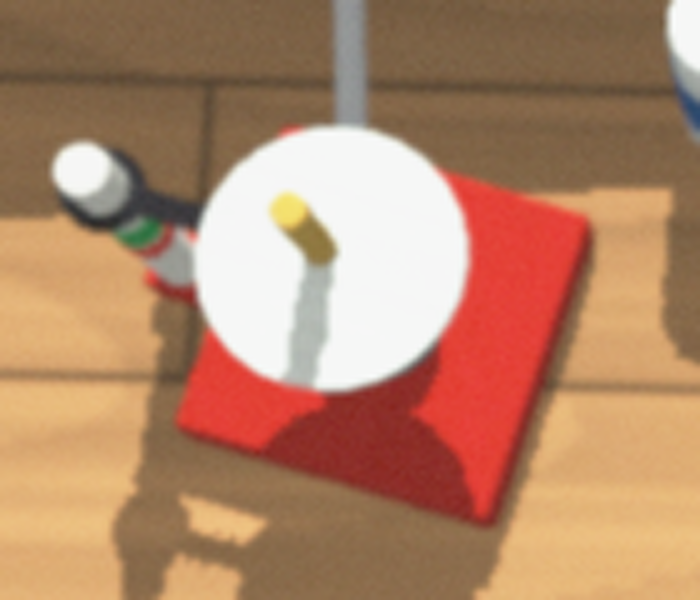

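View pics/s_sc.png

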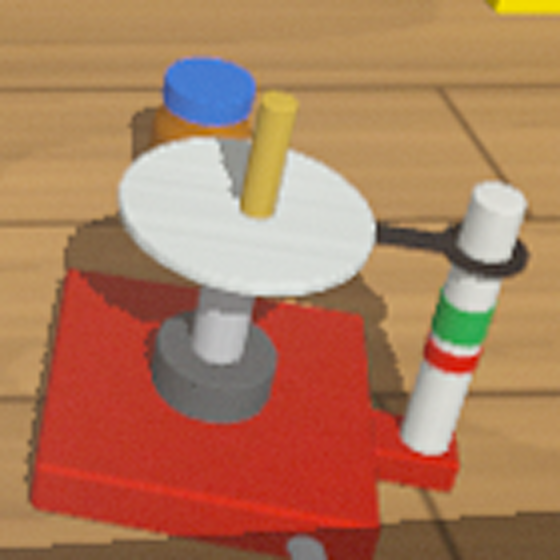

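View pics/t_r.png

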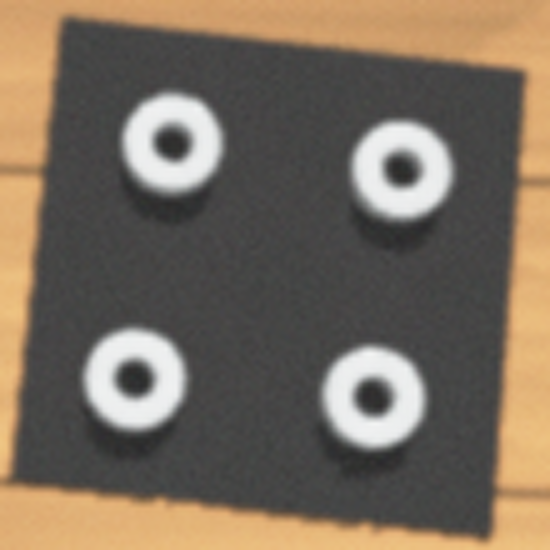

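Run:
```python
from h import *
from scipy.optimize import least_squares
c=env.get_calibration("top");im=cv2.imread("pics/top0.png")[...,::-1].astype(int)
s=env.get_calibration("scene");ims=cv2.imread("pics/scene0.png")[...,::-1].astype(int)
for n,cc,I,(x0,y0,x1,y1) in(("top",c,im,(175,125,245,195)),("scene",s,ims,(400,205,475,260))):
    R,G,B=I[...,0],I[...,1],I[...,2]
    m=np.zeros(I.shape[:2],np.uint8);m[y0:y1,x0:x1]=((I.min(2)>150))[y0:y1,x0:x1]
    y=np.zeros_like(m);yy=((R-B>60)&(abs(R-G)<70)&(G>90))
    k,l,st,ce=cv2.connectedComponentsWithStats(m);i=1+np.argmax(st[1:,4]);h=cv2.convexHull(np.argwhere(l==i)[:,::-1].astype(np.int32))
    e=cv2.fitEllipse(h);print(n,"pan",np.round(e[0],1),np.round(e[1],1),atz(cc,e[0],.135)[0].round(4))
for uv,z in(((140+322/5-.5,110+252/5-.5),.135),((140+291/5-.5,110+211/5-.5),.193)):print("top stem",atz(c,uv,z)[0].round(4))
for uv,z in(((375+259/4-.5,180+211/4-.5),.135),((375+280/4-.5,180+103/4-.5),.193)):print("scene stem",atz(s,uv,z)[0].round(4))
print("post top",atz(c,(140+87/5,110+170/5),.16)[0].round(4))
print("can",atz(c,(286,112),.11)[0].round(3),"jar",atz(c,(187,255),.085)[0].round(3),"sock",atz(c,(291,234),.06)[0].round(3))
for uv in ((294,203),(348,287),(385,287)): print(atz(c,uv,.01)[0].round(3))
```

```text
top pan [205.3 160.9] [52.5 56.3] [0.5804 0.1888 0.135 ]
scene pan [436.3 233.7] [38.4 64.9] [0.5859 0.1867 0.135 ]
top stem [0.5826 0.1919 0.135 ]
top stem [0.5826 0.1906 0.193 ]
scene stem [0.5818 0.1929 0.135 ]
scene stem [0.5838 0.1914 0.193 ]
post top [0.6064 0.2807 0.16  ]
can [0.7   0.029 0.11 ] jar [0.392 0.226 0.085] sock [0.443 0.013 0.06 ]
[0.52 0.01 0.01]
[ 0.334 -0.115  0.01 ]
[ 0.336 -0.197  0.01 ]
```

```bash
cat >> h.py <<'E'
def plan(goal,yaw,n,turn=8.0):
    o=env.get_obs();p=o["tool_pos"];R=Ro.from_euler("xyz",o["tool_rot"],degrees=True)
    G=Ro.from_euler("xyz",[-90,0,yaw],degrees=True);rv=(R.inv()*G).as_rotvec(degrees=True)
    st=(np.array(goal)-p)/n*1000;k=Ro.from_rotvec(rv/n,degrees=True);rows=[]
    for i in range(n):
        rows.append([np.round(R.inv().apply(st),1).tolist(),np.round(rv/n,2).tolist()]);R=R*k
    print(p.round(4),o["tool_rot"].round(2));print(rows)
E
python3 - <<'E'
from h import *
plan([.567,-.137,.12],0,14)
E
```

```text
[ 0.1988 -0.6189  0.2226] [-9.000e+01 -1.000e-02 -7.219e+01]
[[[-24.7, 7.3, 35.6], [0.0, -5.16, 0.0]], [[-21.4, 7.3, 37.6], [0.0, -5.16, 0.0]], [[-18.0, 7.3, 39.4], [0.0, -5.16, 0.0]], [[-14.3, 7.3, 40.9], [0.0, -5.16, 0.0]], [[-10.6, 7.3, 42.0], [0.0, -5.16, 0.0]], [[-6.8, 7.3, 42.8], [0.0, -5.16, 0.0]], [[-2.9, 7.3, 43.2], [0.0, -5.16, 0.0]], [[1.0, 7.3, 43.3], [0.0, -5.16, 0.0]], [[4.9, 7.3, 43.0], [0.0, -5.16, 0.0]], [[8.7, 7.3, 42.4], [0.0, -5.16, 0.0]], [[12.5, 7.3, 41.5], [0.0, -5.16, 0.0]], [[16.2, 7.3, 40.2], [0.0, -5.16, 0.0]], [[19.7, 7.3, 38.6], [0.0, -5.16, 0.0]], [[23.1, 7.3, 36.6], [0.0, -5.16, 0.0]]]
```

Request:
{"method": "carry_out", "body": {"targets": [[[-25, 7, 36], [0, -5, 0]], [[-21, 7, 38], [0, -5, 0]], [[-18, 7, 39], [0, -5, 0]], [[-14, 7, 41], [0, -5, 0]], [[-11, 7, 42], [0, -5, 0]], [[-7, 7, 43], [0, -5, 0]], [[-3, 7, 43], [0, -5, 0]], [[1, 7, 43], [0, -5, 0]], [[5, 7, 43], [0, -5, 0]], [[9, 7, 42], [0, -5, 0]], [[12, 7, 41], [0, -5, 0]], [[16, 7, 40], [0, -5, 0]]], "jaw": 0.8}}

```text
time_s: 1.9
tool_pos: [0.5209, -0.2105, 0.1386]
tool_rot: [-90.0, -0.0, -12.0]
force: [0.0, 0.4, -0.0]
grip_width: 0.0695
```

Run:
```python
from h import *
plan([.567,-.137,.12],0,3)
```

```text
[ 0.5209 -0.2105  0.1386] [-9.004e+01 -4.000e-02 -1.201e+01]
[[[9.9, 6.2, 27.2], [0.01, -4.0, 0.01]], [[11.8, 6.2, 26.4], [0.01, -4.0, 0.01]], [[13.6, 6.2, 25.5], [0.01, -4.0, 0.01]]]
```

Request:
{"method": "carry_out", "body": {"targets": [[[10, 6, 27], [0, -4, 0]], [[12, 6, 26.5], [0, -4, 0]], [[13.5, 6, 25.5], [0, -4, 0]], [[0, 0, 0], [0, 0, 0]]]}}

```text
time_s: 2.3
tool_pos: [0.5679, -0.1329, 0.12]
tool_rot: [-89.8, -0.0, 0.3]
force: [0.4, 0.4, -0.5]
grip_width: 0.0697
```

Run:
```python
from h import *
o=env.get_obs();im=env.read_camera("wrist");cv2.imwrite("pics/w1.png",im[...,::-1]);print(o["tool_pos"],o["tool_rot"],o["force"])
c=wcal(o);print("TCP px",proj(c,o["tool_pos"]))
for d in env.outline_of("wrist","weight1_mid"):
    print(d["p"],d["xy"],d["mask"].sum())
print(proj(c,[[.568,-.137,.02],[.557,-.242,.02],[.459,-.121,.02],[.453,-.228,.02]]))
```

```text
[ 0.56794066 -0.13286937  0.12001761] [-8.98030165e+01 -2.90657770e-02  2.68554683e-01] [ 0.36333796  0.41006262 -0.47829182]
TCP px [[319.23895109 230.93083552]]
[[318.78989153 196.30186577]
 [307.93676934 291.14374562]
 [205.8453682  179.71153783]
 [209.48399494 279.01116384]]
```

View pics/w1.png

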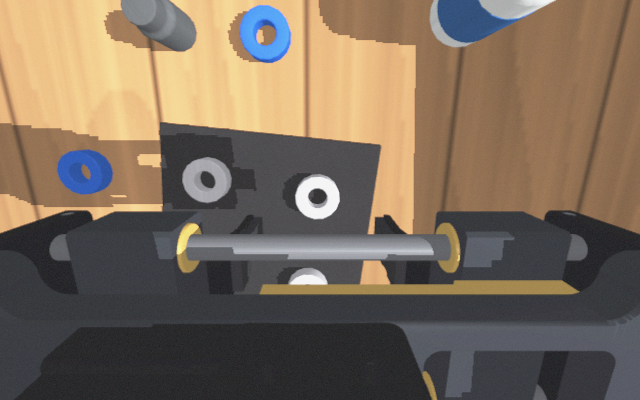

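Wrist view: the steel ring to be taken is at (318,197), where the top view predicted (319,196). The grey ring is at (208,179), the blue look-alikes are at (265,33) and (85,172), and the socket and can are further off. The target is the bright, uncoloured ring on the mat.

```bash
cat >> h.py <<'E'
def ringfit(im,cc,box,z,thr=110,dark=None):
    x0,y0,x1,y1=box;I=im.astype(int);m=np.zeros(I.shape[:2],np.uint8);m[y0:y1,x0:x1]=((I.min(2)>thr)&(np.ptp(I,axis=2)<40))[y0:y1,x0:x1]
    k,l,st,ce=cv2.connectedComponentsWithStats(m);i=1+np.argmax(st[1:,4]);h=cv2.convexHull(np.argwhere(l==i)[:,::-1].astype(np.int32))
    q=atz(cc,h[:,0].astype(float),z)[:,:2].astype(np.float32);(a,b),r=cv2.minEnclosingCircle(q)
    from scipy.optimize import least_squares
    s=least_squares(lambda v:np.hypot(q[:,0]-v[0],q[:,1]-v[1])-v[2],[a,b,r],loss="soft_l1",f_scale=.0005).x
    return s.round(4)
E
python3 - <<'E'
from h import *
o=env.get_obs();im=cv2.imread("pics/w1.png")[...,::-1];c=wcal(o)
big(im,170,130,200,110,4,"pics/w1c.png")
print(ringfit(im,c,(290,168,345,225),.02,150),ringfit(im,c,(175,150,240,210),.02,100))
t=env.get_calibration("top");it=cv2.imread("pics/top0.png")[...,::-1]
for b in((345,170,375,195),(390,175,420,202),(338,217,366,244),(385,220,415,248)):print(ringfit(it,t,b,.02))
E
```

```text
[ 0.5649 -0.1435  0.0221] [ 0.4581 -0.1259  0.0231]
[ 0.5678 -0.1374  0.0235]
[ 0.5575 -0.2419  0.0235]
[ 0.4591 -0.1209  0.0234]
[ 0.4532 -0.2279  0.0234]
```

View pics/w1c.png

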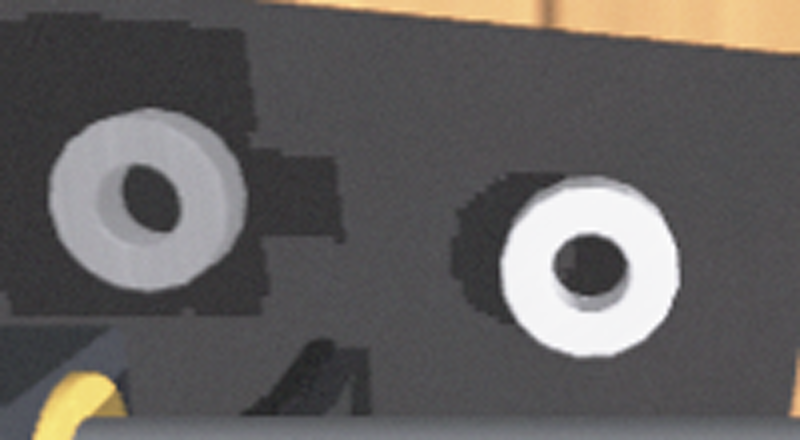

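Run:
```python
from h import *
o=env.get_obs();print(o["tool_pos"],o["tool_rot"],o["time_s"])
im=env.read_camera("wrist");cv2.imwrite("pics/w2.png",im[...,::-1]);c=wcal(o)
print(ringfit(im,c,(290,168,345,225),.02,150),ringfit(im,c,(175,150,240,210),.02,100))
```

```text
[ 0.56644397 -0.13803956  0.12040478] [-9.00097206e+01  2.71649872e-02 -1.37124482e-01] 2.4
[ 0.5664 -0.138   0.022 ] [ 0.4596 -0.121   0.0229]
```

Request:
{"method": "carry_out", "body": {"targets": [[[0, 30, 0], [0, 0, 0]], [[0, 30, 0], [0, 0, 0]], [[0, 27, 0], [0, 0, 0]], [[0, 18, 0], [0, 0, 0]], [[0, 9, 0], [0, 0, 0]], [[0, 0, 0], [0, 0, 0]]]}}

```text
time_s: 3.05
tool_pos: [0.5658, -0.14, 0.0062]
tool_rot: [-90.0, 0.1, -0.3]
force: [-0.2, 0.6, -0.6]
grip_width: 0.0696
```

Request:
{"method": "carry_out", "body": {"targets": [[[0, 0, 0], [0, 0, 0]], [[0, 0, 0], [0, 0, 0]], [[0, 0, 0], [0, 0, 0]], [[0, 0, 0], [0, 0, 0]], [[0, 0, 0], [0, 0, 0]]], "jaw": 0.4, "squeeze": 20}}

```text
time_s: 3.55
tool_pos: [0.5668, -0.1386, 0.007]
tool_rot: [-90.0, -0.0, -0.2]
force: [-0.9, -0.6, 2.3]
grip_width: 0.0438
```

Request:
{"method": "carry_out", "body": {"targets": [[[0, -20, 0], [0, 0, 0]], [[0, -45, 0], [0, 0, 0]], [[0, -48, 0], [0, 0, 0]], [[0, -45, 20], [0, 0, 0]], [[2, -35, 32], [0, 0, 0]], [[3, -18, 42], [0, 0, 0]], [[3, 0, 46], [0, 0, 0]], [[3, 0, 46], [0, 0, 0]], [[3, 0, 42], [0, 0, 0]], [[2, 0, 32], [0, 0, 0]], [[0, 0, 15], [0, 0, 0]], [[0, 0, 5], [0, 0, 0]]]}}

```text
time_s: 4.75
tool_pos: [0.5827, 0.1432, 0.2172]
tool_rot: [-90.0, 0.1, -0.0]
force: [-0.5, -0.7, -1.5]
grip_width: 0.0434
```

Request:
{"method": "carry_out", "body": {"targets": [[[0, 0, 0], [0, 0, 0]], [[0, 0, 0], [0, 0, 0]], [[0, 0, 0], [0, 0, 0]]]}}

```text
time_s: 5.05
tool_pos: [0.5838, 0.139, 0.2173]
tool_rot: [-90.1, 0.0, -0.4]
force: [0.4, 0.5, -0.6]
grip_width: 0.0435
```

Run:
```python
from h import *
o=env.get_obs();im=env.read_camera("wrist");cv2.imwrite("pics/w3.png",im[...,::-1]);print(o["tool_pos"],o["tool_rot"],o["force"],o["grip_width"])
im=env.read_camera("scene");big(im,300,120,240,180,3,"pics/s3.png")
```

```text
[0.58378915 0.13901667 0.21734705] [-9.00715280e+01  9.90868748e-03 -3.84420220e-01] [ 0.37104251  0.50425374 -0.55055419] 0.0434653309415288
```

View pics/w3.png

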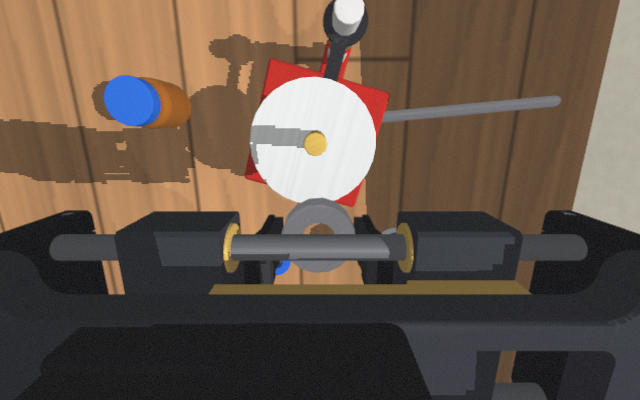

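View pics/s3.png

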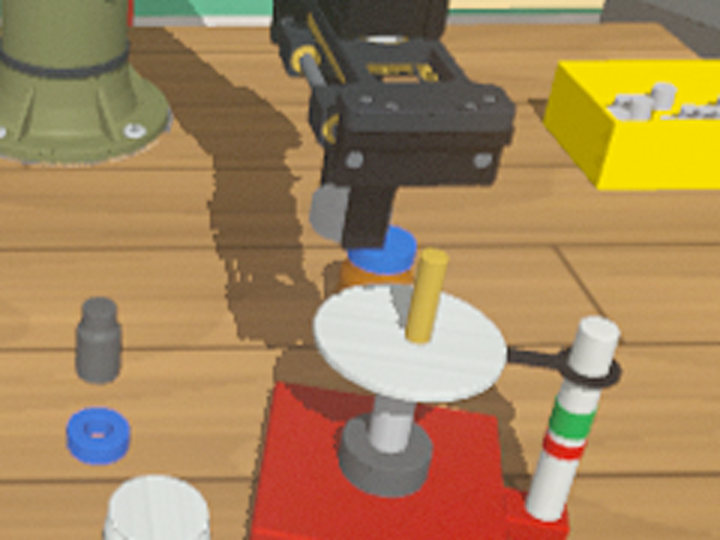

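Run:
```python
from h import *
im=cv2.imread("pics/w3.png")[...,::-1];big(im,240,110,160,170,4.4,"pics/w3c.png")
im=cv2.imread("pics/s3.png");cv2.imwrite("pics/s3c.png",cv2.resize(im[150:290,260:460],None,fx=4,fy=4))
```

```text
(no output)
```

View pics/w3c.png

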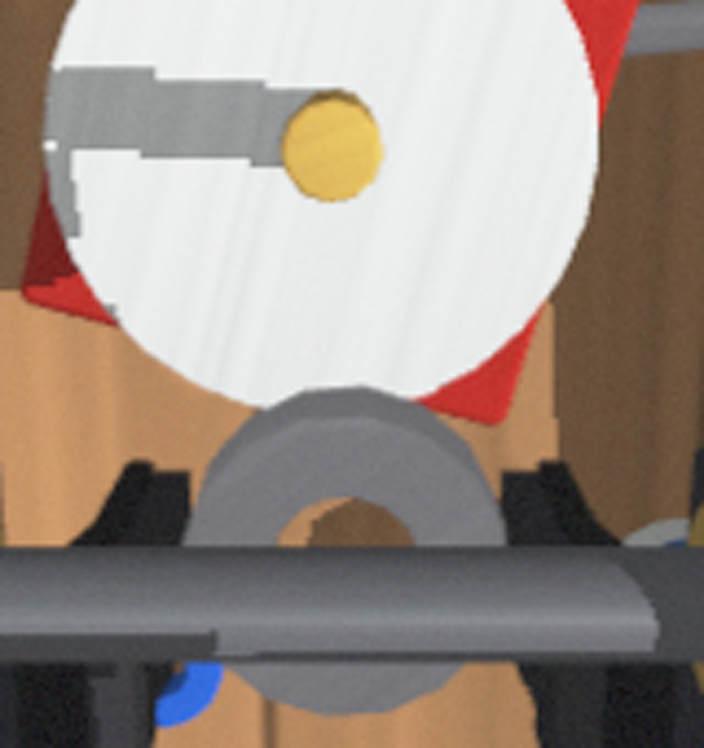

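View pics/s3c.png

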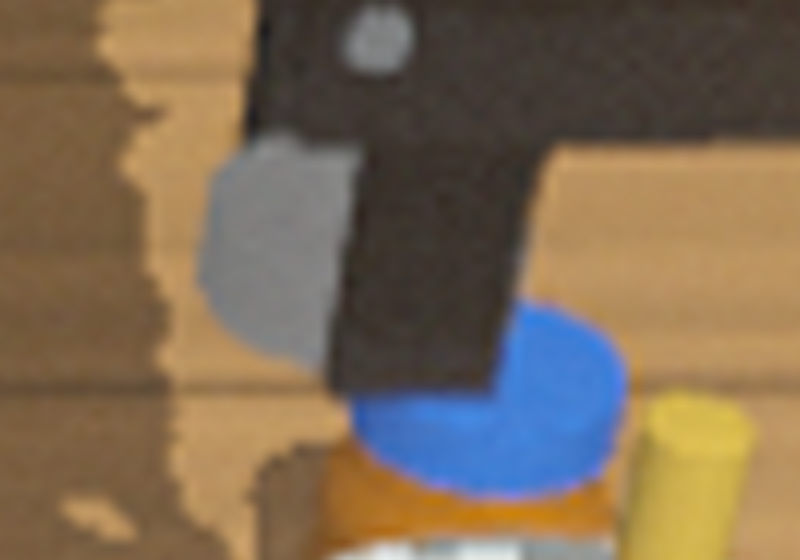

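Run:
```python
from h import *
c=env.get_calibration("wrist");M=np.linalg.inv(c["hand_eye"]);c["R"]=M[:3,:3];c["t"]=M[:3,3]
t=np.linspace(0,2*np.pi,721)
def ext(zc,yc,tilt,r=.022):
    out=[]
    for s in(-.008,.008):
        P=np.c_[r*np.cos(t),0*t+s,r*np.sin(t)];P=Ro.from_euler("x",tilt,degrees=True).apply(P)+[0,yc,zc]
        q=proj(c,P);out+=[q[:,1].min(),q[:,1].max(),q[:,0].min(),q[:,0].max()]
    return np.round(out,1)
print("obs top: 204.3 272.5 282 355.5 ; bottom far 197.5")
for a in((0,-.005,0),(-.002,-.005,0),(0,-.005,10),(0,-.005,-10),(-.003,-.005,-5),(-.003,-.005,5)):print(a,ext(*a))
from scipy.optimize import least_squares
ob=np.array([204.3,272.5,282,355.5,197.5])
f=lambda v:(np.array(ext(v[0]/1e3,v[1]/1e3,v[2]))[[0,1,2,3,4]]+[v[3]*0,0,v[3],v[3],0]-ob)
s=least_squares(f,[0,-5,0,0],diff_step=.01,x_scale=[1,1,1,1]);print(s.x,s.fun)
```

```text
obs top: 204.3 272.5 282 355.5 ; bottom far 197.5
(0, -0.005, 0) [203.  273.6 281.3 357.3 195.7 260.6 284.6 353.9]
(-0.002, -0.005, 0) [206.4 276.6 281.4 357.2 198.8 263.4 284.7 353.8]
(0, -0.005, 10) [207.9 271.7 281.4 357.3 195.6 255.6 284.5 354. ]
(0, -0.005, -10) [199.3 274.3 281.3 357.4 196.8 265.1 284.6 353.8]
(-0.003, -0.005, -5) [206.1 278.6 281.5 357.2 200.7 267.1 284.7 353.7]
(-0.003, -0.005, 5) [210.5 277.2 281.5 357.1 200.2 262.3 284.7 353.8]
[ 0.         -4.99532827  0.         -0.54997362] [-1.3         1.1        -1.24997362  1.25002638 -1.8       ]
```

Run:
```python
from h import *
im=cv2.imread("pics/w3.png")[...,::-1].astype(int)
m=np.zeros((400,640),np.uint8);m[120:165,295:335]=((im[...,0]-im[...,2]>70)&(im[...,1]>130))[120:165,295:335]
h=cv2.convexHull(np.argwhere(m)[:,::-1].astype(np.int32));e=cv2.fitEllipse(h);print(e)
c=env.get_calibration("wrist");M=np.linalg.inv(c["hand_eye"]);c["R"]=M[:3,:3];c["t"]=M[:3,3]
o_,d=ray(c,e[0]);
for y in(.0243,.0263,.0223):print("tool",(o_+d*((y-o_[1])/d[:,1:2]))*1000)
t=env.get_calibration("top")
```

```text
((315.03741455078125, 143.51112365722656), (22.45436668395996, 23.39447021484375), 19.798009872436523)
tool [[-2.76496007 24.3        52.15006043]]
tool [[-2.78627194 26.3        52.00253426]]
tool [[-2.7436482 22.3       52.2975866]]
```

Request:
{"method": "carry_out", "body": {"targets": [[[-1, 0, 18], [0, 0, 0]], [[-1, 0, 22], [0, 0, 0]], [[-0.5, 5, 12], [0, 0, 0]], [[0, 5, 0], [0, 0, 0]], [[0, 0, 0], [0, 0, 0]], [[0, 0, 0], [0, 0, 0]]]}}

```text
time_s: 5.75
tool_pos: [0.5813, 0.1917, 0.207]
tool_rot: [-90.1, 0.0, -0.3]
force: [0.2, -0.1, -2.4]
grip_width: 0.0439
```

Run:
```python
from h import *
o=env.get_obs();im=env.read_camera("wrist");cv2.imwrite("pics/w4.png",im[...,::-1]);print(o["tool_pos"],o["tool_rot"],o["force"],o["grip_width"])
big(im,240,170,160,130,4.4,"pics/w4c.png")
im=env.read_camera("scene");big(im,380,140,140,120,5,"pics/s4.png")
im=env.read_camera("top");big(im,140,100,140,120,5,"pics/t4.png")
```

```text
[0.58129377 0.19167333 0.20697471] [-9.00830990e+01  4.18258046e-02 -2.97689340e-01] [ 0.18227658 -0.09206573 -2.35813162] 0.04387463433339831
```

View pics/w4c.png

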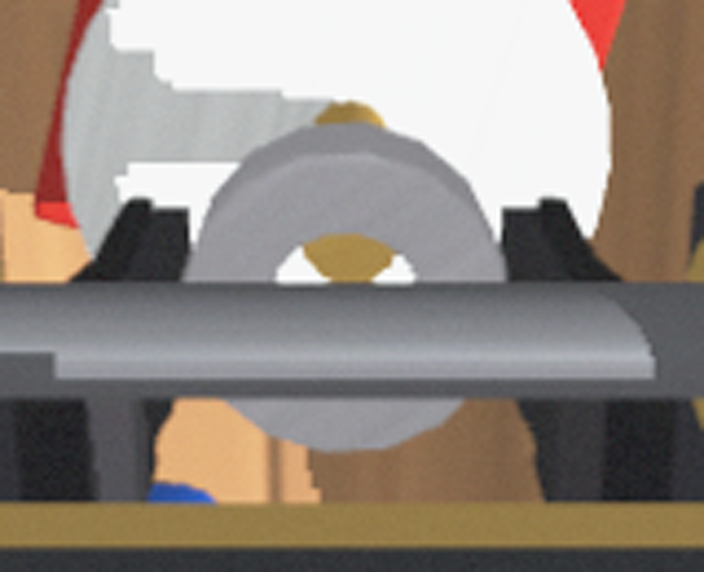

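View pics/s4.png

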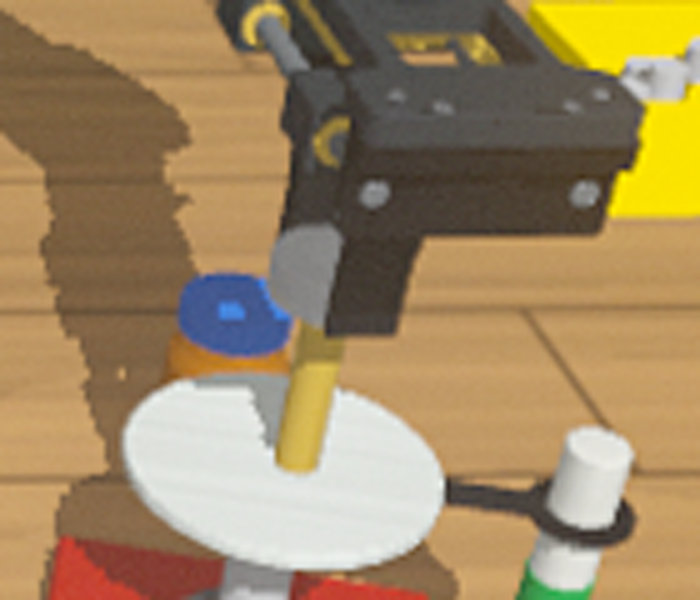

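Request:
{"method": "carry_out", "body": {"targets": [[[0, 4, 0], [0, 0, 0]], [[0, 4, 0], [0, 0, 0]], [[0, 4, 0], [0, 0, 0]], [[0, 4, 0], [0, 0, 0]], [[0, 3, 0], [0, 0, 0]], [[0, 0, 0], [0, 0, 0]], [[0, 0, 0], [0, 0, 0]]]}}

```text
time_s: 6.6
tool_pos: [0.581, 0.1931, 0.1882]
tool_rot: [-90.0, 0.0, -0.2]
force: [1.4, -0.9, -1.6]
grip_width: 0.0435
```

Run:
```python
from h import *
o=env.get_obs();im=env.read_camera("wrist");cv2.imwrite("pics/w5.png",im[...,::-1]);print(o["tool_pos"],o["tool_rot"],o["force"],o["grip_width"])
big(im,240,170,160,130,4.4,"pics/w5c.png")
im=env.read_camera("scene");big(im,380,140,140,120,5,"pics/s5.png")
```

```text
[0.58104996 0.19310421 0.18823783] [-9.00347432e+01  2.03100127e-02 -2.05095133e-01] [ 1.42428621 -0.85212553 -1.61042351] 0.04349022617330494
```

View pics/w5c.png

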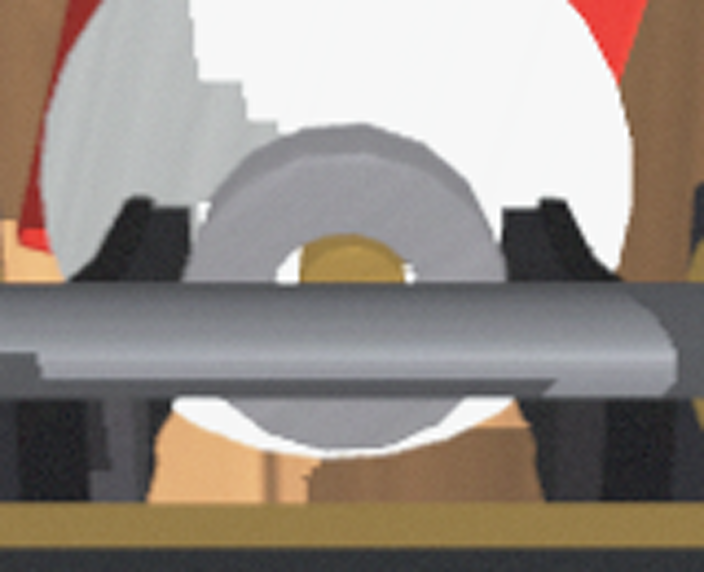

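View pics/s5.png

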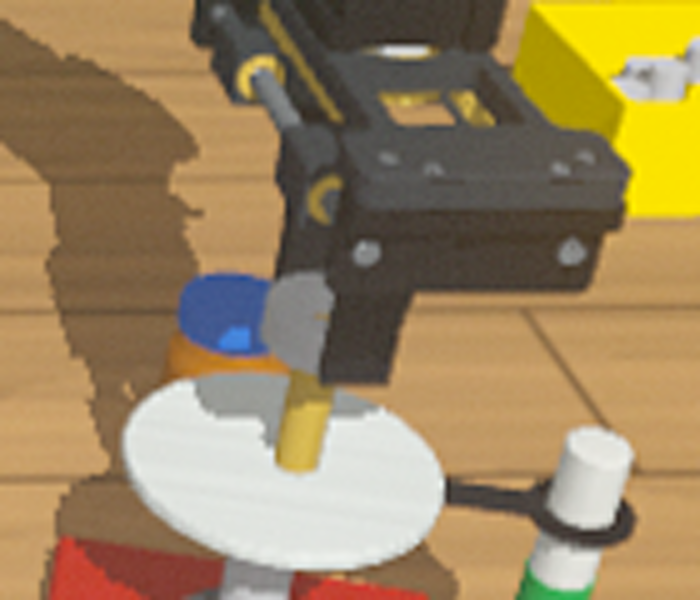

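Request:
{"method": "carry_out", "body": {"targets": [[[0.5, 3, -1.5], [0, 0, 0]], [[0, 5, 0], [0, 0, 0]], [[0, 5, 0], [0, 0, 0]], [[0, 5, 0], [0, 0, 0]], [[0, 5, 0], [0, 0, 0]], [[0, 5, 0], [0, 0, 0]], [[0, 5, 0], [0, 0, 0]], [[0, 5, 0], [0, 0, 0]], [[0, 3, 0], [0, 0, 0]], [[0, 1, 0], [0, 0, 0]], [[0, 0, 0], [0, 0, 0]]]}}

```text
time_s: 7.8
tool_pos: [0.5815, 0.192, 0.1464]
tool_rot: [-90.0, 0.0, -0.2]
force: [-0.5, 0.6, -0.9]
grip_width: 0.0437
```

Run:
```python
from h import *
o=env.get_obs();im=env.read_camera("wrist");cv2.imwrite("pics/w6.png",im[...,::-1]);print(o["tool_pos"],o["tool_rot"],o["force"],o["grip_width"])
im2=env.read_camera("scene");a=cv2.resize(im[170:300,240:400],None,fx=3,fy=3);b=cv2.resize(im2[150:280,390:520],None,fx=3,fy=3)
cv2.imwrite("pics/c6.png",np.hstack([a,b])[:,:800][...,::-1])
```

```text
[0.58150776 0.19201371 0.14641104] [-9.00036871e+01  9.37856719e-03 -1.90658501e-01] [-0.49086253  0.59403919 -0.94623663] 0.043731651705138784
```

View pics/c6.png

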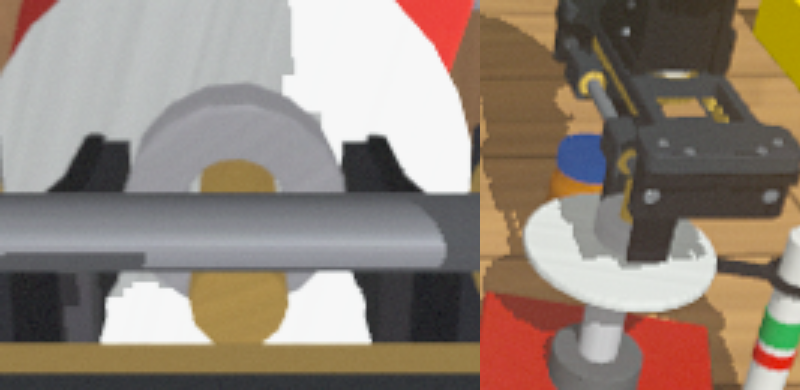

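Request:
{"method": "carry_out", "body": {"targets": [[[0, 3, 0], [0, 0, 0]], [[0, 2, 0], [0, 0, 0]], [[0, 2, 0], [0, 0, 0]], [[0, 1.5, 0], [0, 0, 0]], [[0, 1, 0], [0, 0, 0]], [[0, 0, 0], [0, 0, 0]], [[0, 0, 0], [0, 0, 0]]]}}

```text
time_s: 8.6
tool_pos: [0.5815, 0.192, 0.1371]
tool_rot: [-90.0, 0.0, -0.2]
force: [-0.6, -0.6, -0.8]
grip_width: 0.0435
```

Run:
```python
from h import *
o=env.get_obs();im=env.read_camera("wrist");print(o["tool_pos"],o["tool_rot"],o["force"],o["grip_width"])
im2=env.read_camera("scene");a=cv2.resize(im[170:300,240:400],None,fx=3,fy=3);b=cv2.resize(im2[150:280,390:520],None,fx=3,fy=3)
cv2.imwrite("pics/c7.png",np.hstack([a,b])[:,:800][...,::-1])
```

```text
[0.5815273  0.19197493 0.13707637] [-9.00095738e+01  2.74444066e-03 -1.91803524e-01] [-0.57240313 -0.56998318 -0.82319652] 0.04353226252236372
```

View pics/c7.png

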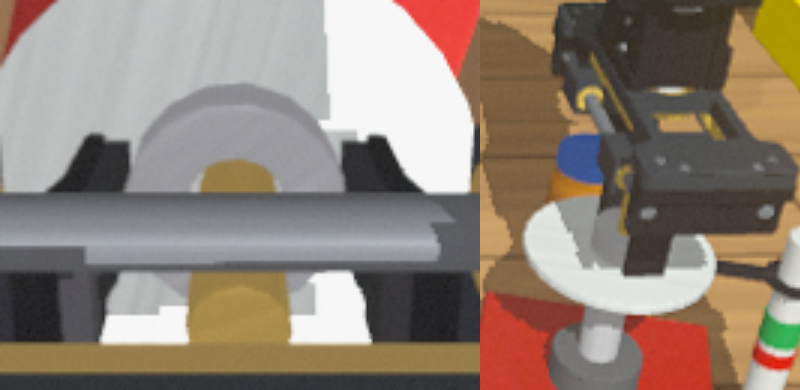

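Request:
{"method": "carry_out", "body": {"targets": [[[0, 1, 0], [0, 0, 0]], [[0, 0, 0], [0, 0, 0]]]}}

```text
time_s: 8.9
tool_pos: [0.5817, 0.1921, 0.136]
tool_rot: [-90.0, -0.0, -0.2]
force: [-0.5, -0.9, -1.2]
grip_width: 0.0437
```

Request:
{"method": "carry_out", "body": {"targets": [[[0, 0, 0], [0, 0, 0]], [[0, 0, 0], [0, 0, 0]], [[0, 0, 0], [0, 0, 0]], [[0, 0, 0], [0, 0, 0]]], "jaw": 0.66}}

```text
time_s: 9.3
tool_pos: [0.5816, 0.1921, 0.1361]
tool_rot: [-90.0, -0.0, -0.2]
force: [-0.0, 0.3, -0.2]
grip_width: 0.057
```

Run:
```python
from h import *
o=env.get_obs();im=env.read_camera("wrist");print(o["tool_pos"],o["tool_rot"],o["force"],o["grip_width"])
im2=env.read_camera("scene");a=cv2.resize(im[170:300,240:400],None,fx=3,fy=3);b=cv2.resize(im2[150:280,390:520],None,fx=3,fy=3)
cv2.imwrite("pics/c8.png",np.hstack([a,b])[:,:800][...,::-1])
```

```text
[0.58162272 0.19205853 0.13609906] [-9.00004688e+01 -1.35578859e-02 -1.90180030e-01] [-0.00803181  0.2506838  -0.20041201] 0.05700045673940953
```

View pics/c8.png

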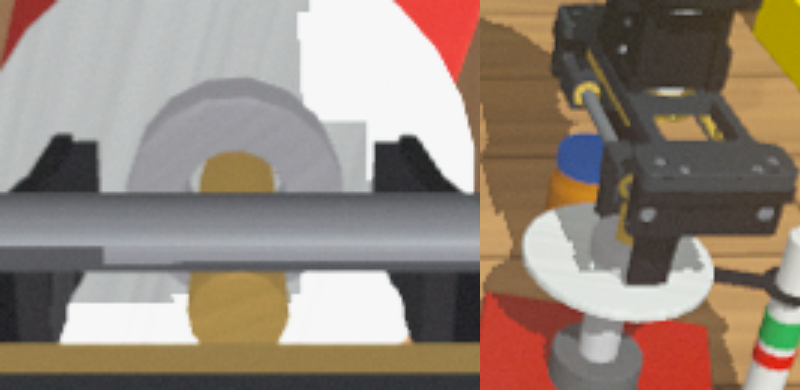

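Request:
{"method": "carry_out", "body": {"targets": [[[0, -10, 0], [0, 0, 0]], [[0, -25, 0], [0, 0, 0]], [[0, -35, 0], [0, 0, 0]], [[0, -20, -5], [0, 0, 0]], [[-8, 0, -30], [0, 0, 0]], [[-17, 0, -44], [0, 0, 0]], [[-17, 0, -44], [0, 0, 0]], [[-17, 0, -44], [0, 0, 0]], [[-17, 10, -44], [0, 0, 0]], [[-17, 20, -43], [0, 0, 0]], [[-17, 25, -40], [0, 0, 0]], [[-12, 30, -19], [0, 0, 0]]]}}

```text
time_s: 10.6
tool_pos: [0.4581, -0.1247, 0.1421]
tool_rot: [-90.2, -0.2, -0.5]
force: [-0.2, -0.1, 0.3]
grip_width: 0.0576
```

Run:
```python
from h import *
o=env.get_obs();print(o["tool_pos"],o["time_s"])
im2=env.read_camera("scene");big(im2,380,150,140,150,4,"pics/s9.png")
it=env.read_camera("top");big(it,140,110,130,110,5,"pics/t9.png")
```

```text
[ 0.4580969  -0.1246658   0.14210822] 10.6
```

View pics/s9.png

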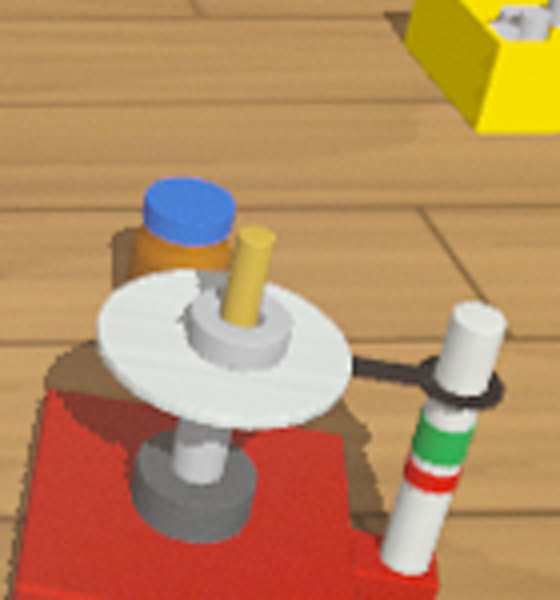

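View pics/t9.png

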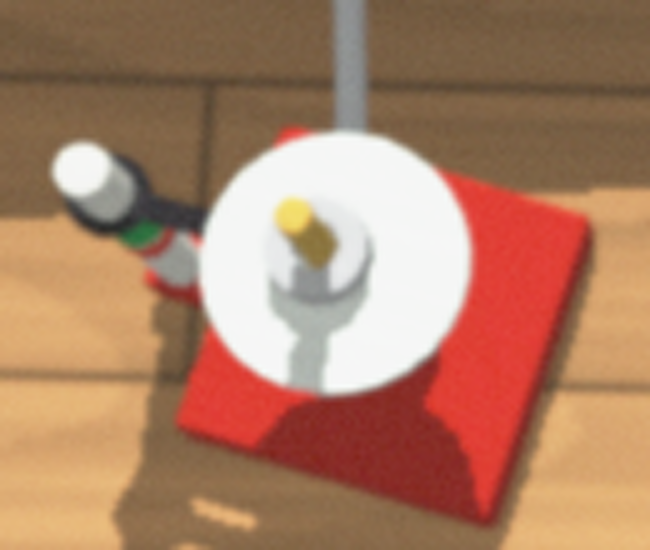

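Request:
{"method": "carry_out", "body": {"targets": [[[0, 20, 0], [0, 0, 0]], [[0, 0, 0], [0, 0, 0]], [[0, 0, 0], [0, 0, 0]]], "jaw": 0.8}}

```text
time_s: 11.0
tool_pos: [0.4595, -0.1192, 0.1224]
tool_rot: [-90.0, -0.1, -0.1]
force: [0.3, 0.1, -0.1]
grip_width: 0.0684
```

Run:
```python
from h import *
o=env.get_obs();print(o["tool_pos"],o["tool_rot"],o["time_s"])
im=env.read_camera("wrist");cv2.imwrite("pics/w10.png",im[...,::-1]);c=wcal(o);print(proj(c,[[.4596,-.121,.02]]))
print(ringfit(im,c,(285,165,355,235),.02,100))
```

```text
[ 0.45953499 -0.11922633  0.12235761] [-8.99969312e+01 -5.43212848e-02 -9.39291351e-02] 11.0
[[318.7679093  193.03589279]]
[ 0.4572 -0.1211  0.0225]
```

View pics/w10.png

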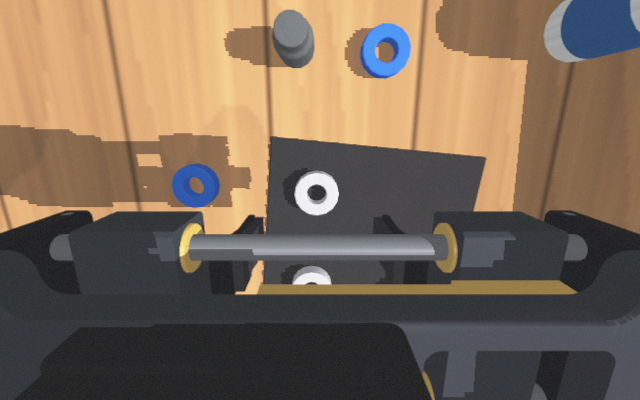

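The wrist view shows the next steel ring at (316,193) on the mat, with the blue look-alikes clear of it at (196,185) and (385,50).

Request:
{"method": "carry_out", "body": {"targets": [[[-1, 30, -2], [0, 0, 0]], [[0, 30, 0], [0, 0, 0]], [[0, 27, 0], [0, 0, 0]], [[0, 18, 0], [0, 0, 0]], [[0, 10, 0], [0, 0, 0]], [[0, 0, 0], [0, 0, 0]], [[0, 0, 0], [0, 0, 0]]]}}

```text
time_s: 11.75
tool_pos: [0.4588, -0.1222, 0.0074]
tool_rot: [-90.0, -0.1, -0.2]
force: [-0.0, 0.2, -0.0]
grip_width: 0.07
```

Request:
{"method": "carry_out", "body": {"targets": [[[0, 0, 0], [0, 0, 0]], [[0, 0, 0], [0, 0, 0]], [[0, 0, 0], [0, 0, 0]], [[0, 0, 0], [0, 0, 0]], [[0, 0, 0], [0, 0, 0]]], "jaw": 0.4, "squeeze": 20}}

```text
time_s: 12.25
tool_pos: [0.4578, -0.1223, 0.0066]
tool_rot: [-90.0, -0.0, -0.2]
force: [0.3, 0.3, 2.4]
grip_width: 0.0428
```

Run:
```python
from h import *
plan([.5815,.145,.217],0,12)
```

```text
[ 0.4578 -0.1223  0.0066] [-9.002e+01 -2.000e-02 -1.900e-01]
[[[10.2, -17.5, 22.3], [0.0, -0.02, 0.0]], [[10.2, -17.5, 22.3], [0.0, -0.02, 0.0]], [[10.3, -17.5, 22.3], [0.0, -0.02, 0.0]], [[10.3, -17.5, 22.3], [0.0, -0.02, 0.0]], [[10.3, -17.5, 22.3], [0.0, -0.02, 0.0]], [[10.3, -17.5, 22.3], [0.0, -0.02, 0.0]], [[10.3, -17.5, 22.3], [0.0, -0.02, 0.0]], [[10.3, -17.5, 22.3], [0.0, -0.02, 0.0]], [[10.3, -17.5, 22.3], [0.0, -0.02, 0.0]], [[10.3, -17.5, 22.3], [0.0, -0.02, 0.0]], [[10.3, -17.5, 22.3], [0.0, -0.02, 0.0]], [[10.3, -17.5, 22.3], [0.0, -0.02, 0.0]]]
```

Request:
{"method": "carry_out", "body": {"targets": [[[0, -20, 0], [0, 0, 0]], [[0, -45, 0], [0, 0, 0]], [[0, -48, 0], [0, 0, 0]], [[10, -45, 12], [0, 0, 0]], [[14, -35, 28], [0, 0, 0]], [[16, -17, 38], [0, 0, 0]], [[16, 0, 42], [0, 0, 0]], [[16, 0, 42], [0, 0, 0]], [[16, 0, 41], [0, 0, 0]], [[16, 0, 35], [0, 0, 0]], [[13, 0, 20], [0, 0, 0]], [[7, 0, 9], [0, 0, 0]]]}}

```text
time_s: 13.45
tool_pos: [0.5825, 0.1474, 0.2156]
tool_rot: [-89.9, 0.1, 0.0]
force: [0.2, 0.1, -1.0]
grip_width: 0.0424
```

Request:
{"method": "carry_out", "body": {"targets": [[[0, 0, 0], [0, 0, 0]], [[0, 0, 0], [0, 0, 0]], [[0, 0, 0], [0, 0, 0]], [[0, 0, 0], [0, 0, 0]]]}}

```text
time_s: 13.85
tool_pos: [0.5824, 0.1428, 0.2164]
tool_rot: [-90.1, -0.0, -0.3]
force: [-0.2, 0.2, -1.8]
grip_width: 0.0426
```

```bash
cat >> h.py <<'E'
def stemlook(name,tipz=.193-.005):
    o=env.get_obs();im=env.read_camera("wrist");cv2.imwrite(f"pics/{name}.png",im[...,::-1])
    print(o["tool_pos"].round(4),o["tool_rot"].round(2),o["force"].round(1),o["grip_width"])
    big(im,240,90,160,190,3.1,f"pics/{name}c.png");I=im.astype(int)
    m=np.zeros((400,640),np.uint8);m[60:195,290:350]=((I[...,0]-I[...,2]>70)&(I[...,1]>130))[60:195,290:350]
    k,l,st,ce=cv2.connectedComponentsWithStats(m);i=1+np.argmax(st[1:,4])
    e=cv2.fitEllipse(cv2.convexHull(np.argwhere(l==i)[:,::-1].astype(np.int32)));print("tip px",np.round(e,1) if 0 else e)
    c=env.get_calibration("wrist");M=np.linalg.inv(c["hand_eye"]);c["R"]=M[:3,:3];c["t"]=M[:3,3]
    o_,d=ray(c,e[0]);y=o["tool_pos"][2]-tipz;print("stem in tool mm",((o_+d*((y-o_[1])/d[:,1:2]))*1000).round(1))
    t=np.linspace(0,2*np.pi,73);P=np.c_[.022*np.cos(t),0*t-.013,.022*np.sin(t)];q=proj(c,P);print("ring top expect rows/cols",q.min(0).round(1),q.max(0).round(1))
E
python3 - <<'E'
from h import *
stemlook("w11")
E
```

```text
[0.5824 0.1428 0.2164] [-9.007e+01 -1.000e-02 -3.200e-01] [-0.2  0.2 -1.8] 0.04255849350790972
tip px ((317.3288269042969, 147.65736389160156), (21.782615661621094, 24.123775482177734), 19.35589027404785)
stem in tool mm [[-1.3 28.4 49.1]]
ring top expect rows/cols [281.3 203. ] [357.3 273.6]
```

View pics/w11c.png

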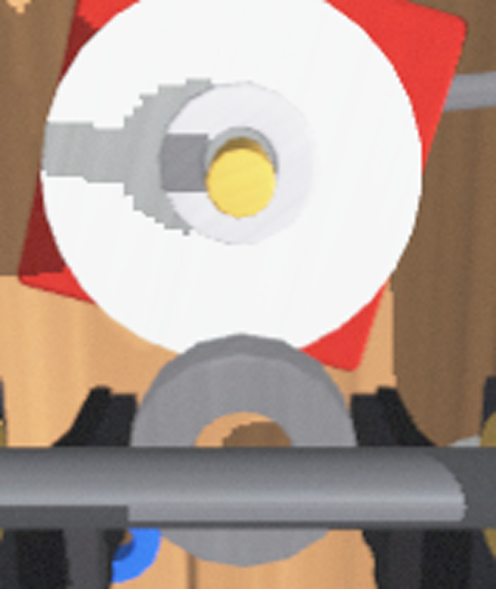

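Request:
{"method": "carry_out", "body": {"targets": [[[-0.5, 0, 18], [0, 0, 0]], [[-0.5, 5, 20], [0, 0, 0]], [[-0.3, 5, 11], [0, 0, 0]], [[0, 4, 0], [0, 0, 0]], [[0, 0, 0], [0, 0, 0]], [[0, 0, 0], [0, 0, 0]], [[0, 0, 0], [0, 0, 0]]]}}

```text
time_s: 14.6
tool_pos: [0.5818, 0.1922, 0.2023]
tool_rot: [-90.0, -0.0, -0.3]
force: [-0.4, -1.0, -1.8]
grip_width: 0.0428
```

```bash
cat >> h.py <<'E'
def duo(name):
    o=env.get_obs();im=env.read_camera("wrist");print(o["tool_pos"].round(4),o["tool_rot"].round(2),o["force"].round(1),o["grip_width"].__round__(4),o["time_s"])
    im2=env.read_camera("scene");a=cv2.resize(im[170:300,250:390],None,fx=3,fy=3,interpolation=cv2.INTER_CUBIC);b=cv2.resize(im2[150:280,395:515],None,fx=3,fy=3,interpolation=cv2.INTER_CUBIC)
    cv2.imwrite(f"pics/{name}.png",np.hstack([a,b])[...,::-1])
E
python3 - <<'E'
from h import *
duo("c12")
E
```

```text
[0.5818 0.1922 0.2023] [-9.004e+01 -2.000e-02 -2.900e-01] [-0.4 -1.  -1.8] 0.0428 14.6
```

View pics/c12.png

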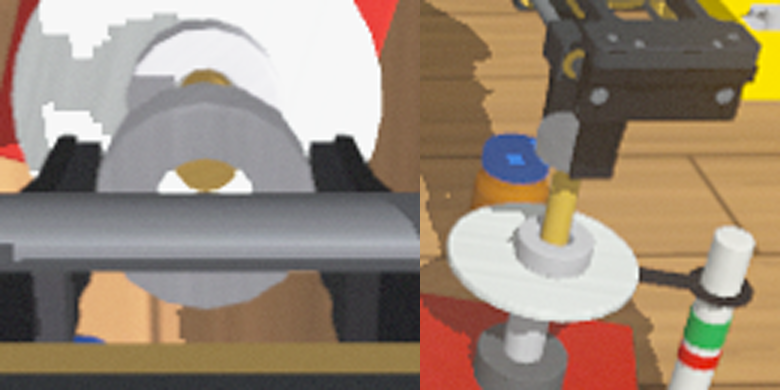

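Lined up: the stem is centred in the bore and the ring is just above the tip. Lowering gently.

Request:
{"method": "carry_out", "body": {"targets": [[[-0.3, 4, 0], [0, 0, 0]], [[0, 4, 0], [0, 0, 0]], [[0, 4, 0], [0, 0, 0]], [[0, 4, 0], [0, 0, 0]], [[0, 4, 0], [0, 0, 0]], [[0, 2, 0], [0, 0, 0]], [[0, 0, 0], [0, 0, 0]]]}}

```text
time_s: 15.4
tool_pos: [0.581, 0.1934, 0.1799]
tool_rot: [-90.0, 0.0, -0.2]
force: [0.3, -0.9, -1.0]
grip_width: 0.0425
```

Run:
```python
from h import *
duo("c13")
```

```text
[0.581  0.1934 0.1799] [-9.001e+01  3.000e-02 -1.900e-01] [ 0.3 -0.9 -1. ] 0.0425 15.4
```

View pics/c13.png

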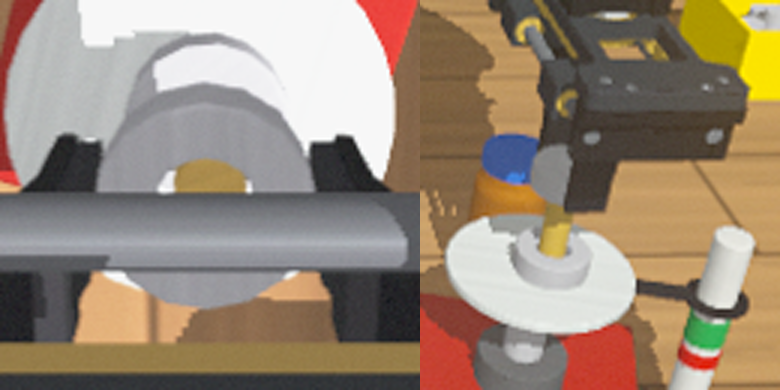

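Request:
{"method": "carry_out", "body": {"targets": [[[0.3, 0, -0.8], [0, 0, 0]], [[0, 0, -0.8], [0, 0, 0]], [[0, 0, 0], [0, 0, 0]], [[0, 0, 0], [0, 0, 0]]]}}

```text
time_s: 15.9
tool_pos: [0.5814, 0.1918, 0.1802]
tool_rot: [-90.0, 0.0, -0.2]
force: [0.1, -0.1, -1.2]
grip_width: 0.0428
```

Run:
```python
from h import *
duo("c14")
```

```text
[0.5814 0.1918 0.1802] [-90.    0.   -0.2] [ 0.1 -0.1 -1.2] 0.0428 15.9
```

View pics/c14.png

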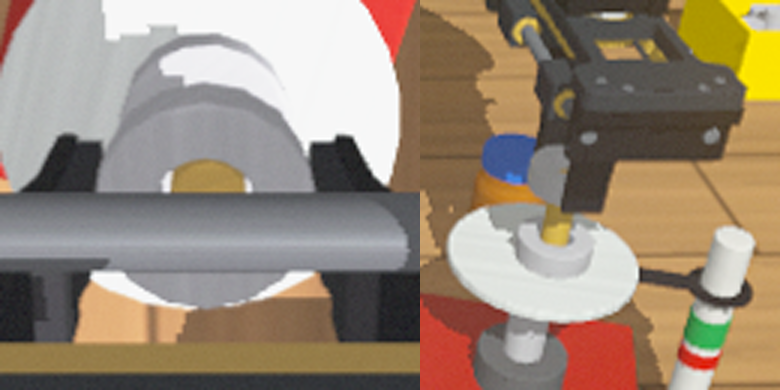

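The ring had hung on the stem's tip and pressed the pan down a little. The sideways shift freed it and the collar came back up, so the stem is threaded. Going on down.

Request:
{"method": "carry_out", "body": {"targets": [[[0, 4, 0], [0, 0, 0]], [[0, 5, 0], [0, 0, 0]], [[0, 5, 0], [0, 0, 0]], [[0, 5, 0], [0, 0, 0]], [[0, 4, 0], [0, 0, 0]], [[0, 2, 0], [0, 0, 0]], [[0, 0, 0], [0, 0, 0]]]}}

```text
time_s: 16.7
tool_pos: [0.5812, 0.1918, 0.1548]
tool_rot: [-90.0, 0.0, -0.2]
force: [1.3, -0.5, -1.2]
grip_width: 0.0427
```

Run:
```python
from h import *
duo("c15")
```

```text
[0.5812 0.1918 0.1548] [-9.001e+01  4.000e-02 -1.900e-01] [ 1.3 -0.5 -1.2] 0.0427 16.7
```

View pics/c15.png

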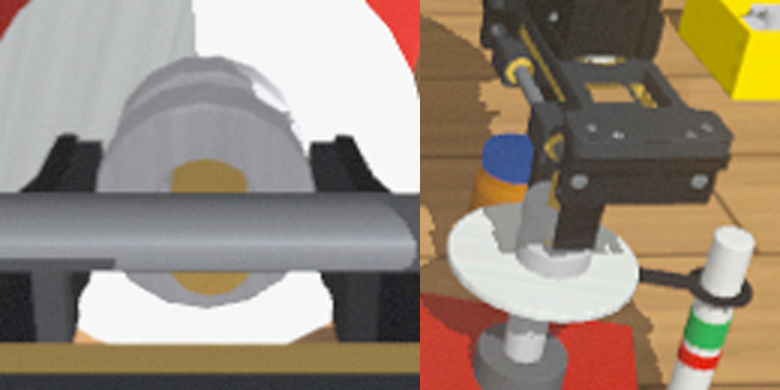

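Close to the lower ring now. Lowering 6 mm more.

Request:
{"method": "carry_out", "body": {"targets": [[[0, 2, 0], [0, 0, 0]], [[0, 2, 0], [0, 0, 0]], [[0, 1, 0], [0, 0, 0]], [[0, 1, 0], [0, 0, 0]], [[0, 0, 0], [0, 0, 0]], [[0, 0, 0], [0, 0, 0]]]}}

```text
time_s: 17.4
tool_pos: [0.5814, 0.1919, 0.1492]
tool_rot: [-90.0, -0.0, -0.2]
force: [-0.6, 1.6, -1.3]
grip_width: 0.0429
```

Run:
```python
from h import *
duo("c16")
```

```text
[0.5814 0.1919 0.1492] [-90.    -0.    -0.19] [-0.6  1.6 -1.3] 0.0429 17.4
```

View pics/c16.png

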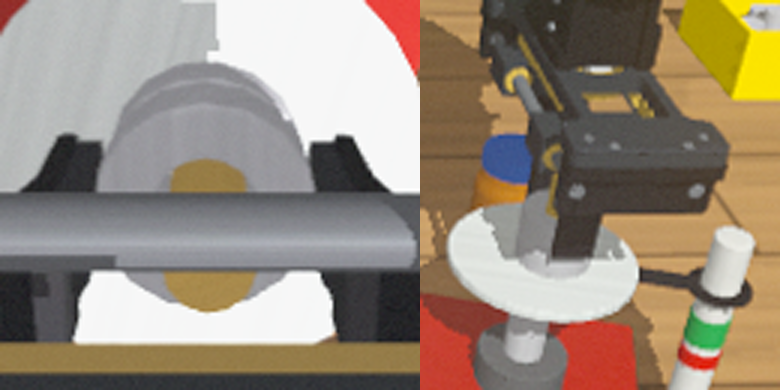

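Request:
{"method": "carry_out", "body": {"targets": [[[0, 1, 0], [0, 0, 0]], [[0, 1, 0], [0, 0, 0]], [[0, 1, 0], [0, 0, 0]], [[0, 0, 0], [0, 0, 0]], [[0, 0, 0], [0, 0, 0]]]}}

```text
time_s: 18.0
tool_pos: [0.5813, 0.1918, 0.1462]
tool_rot: [-90.0, 0.0, -0.2]
force: [-0.1, 0.4, -1.1]
grip_width: 0.0426
```

Run:
```python
from h import *
duo("c17")
```

```text
[0.5813 0.1918 0.1462] [-9.001e+01  1.000e-02 -1.900e-01] [-0.1  0.4 -1.1] 0.0426 18.0
```

View pics/c17.png

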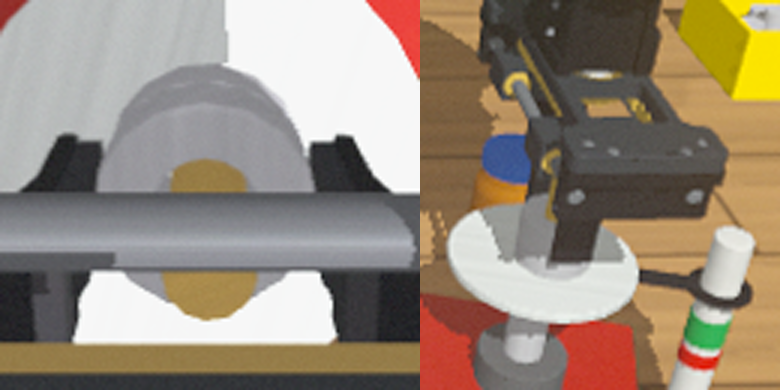

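Nearly touching or in contact. Letting go here, where any drop is under 3 mm.

Request:
{"method": "carry_out", "body": {"targets": [[[0, 1, 0], [0, 0, 0]], [[0, 0, 0], [0, 0, 0]]]}}

```text
time_s: 18.3
tool_pos: [0.5814, 0.1918, 0.1452]
tool_rot: [-90.0, 0.0, -0.2]
force: [-0.3, 1.0, -1.2]
grip_width: 0.0425
```

Request:
{"method": "carry_out", "body": {"targets": [[[0, 0, 0], [0, 0, 0]], [[0, 0, 0], [0, 0, 0]], [[0, 0, 0], [0, 0, 0]], [[0, 0, 0], [0, 0, 0]]], "jaw": 0.66}}

```text
time_s: 18.7
tool_pos: [0.5815, 0.1919, 0.1454]
tool_rot: [-90.0, -0.0, -0.2]
force: [0.6, 0.1, 0.2]
grip_width: 0.0566
```

Run:
```python
from h import *
duo("c18")
```

```text
[0.5815 0.1919 0.1454] [-9.0e+01 -2.0e-02 -1.9e-01] [0.6 0.1 0.2] 0.0566 18.7
```

View pics/c18.png

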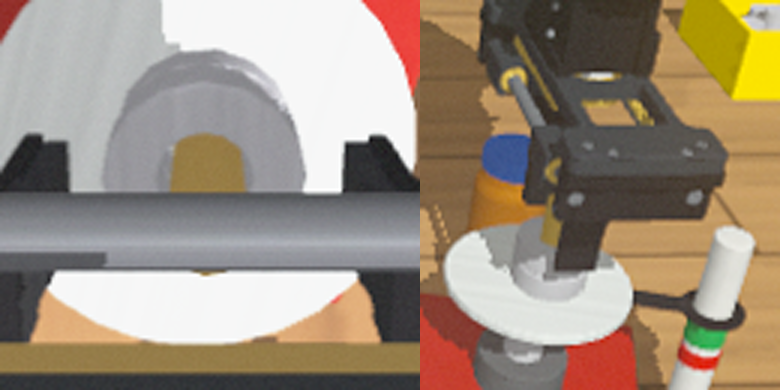

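Request:
{"method": "carry_out", "body": {"targets": [[[0, -10, 0], [0, 0, 0]], [[0, -25, 0], [0, 0, 0]], [[0, -35, 0], [0, 0, 0]], [[0, -10, -10], [0, 0, 0]], [[-2, 0, -35], [0, 0, 0]], [[-3, 0, -45], [0, 0, 0]], [[-3, 0, -45], [0, 0, 0]], [[-3, 0, -45], [0, 0, 0]], [[-3, 0, -45], [0, 0, 0]], [[-3, 0, -45], [0, 0, 0]], [[-3, 0, -40], [0, 0, 0]], [[-2, 0, -30], [0, 0, 0]]], "jaw": 0.66}}

```text
time_s: 20.0
tool_pos: [0.5572, -0.1523, 0.2253]
tool_rot: [-90.1, 0.0, -0.4]
force: [0.4, 0.5, -0.0]
grip_width: 0.057
```

```bash
python3 - <<'E'
from h import *
o=env.get_obs();print(o["tool_pos"],o["time_s"])
im2=env.read_camera("scene");cv2.imwrite("pics/scene19.png",im2[...,::-1]);big(im2,380,150,140,150,4,"pics/s19.png")
im2=env.read_camera("top");cv2.imwrite("pics/top19.png",im2[...,::-1])
# collar: darkest rows along post axis in scene pics
s=env.get_calibration("scene");P0=np.array([.6064,.2807,.16])
for n in("scene0","scene19"):
    im=cv2.imread(f"pics/{n}.png")
    big(im[...,::-1],470,220,50,85,7,f"pics/{n}_g.png")
E
python3 -c "
import cv2,numpy as np
a=cv2.imread('pics/scene0_g.png');b=cv2.imread('pics/scene19_g.png');cv2.imwrite('pics/g.png',np.hstack([a,b]))"
```

```text
[ 0.55720048 -0.15227813  0.22534027] 20.0
```

View pics/s19.png

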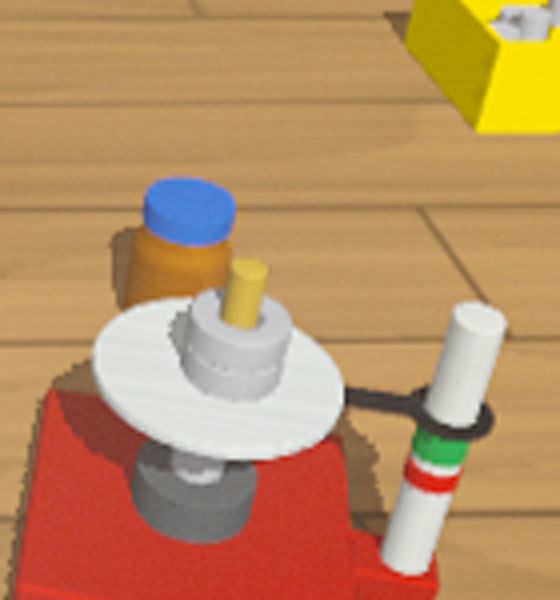

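View pics/g.png

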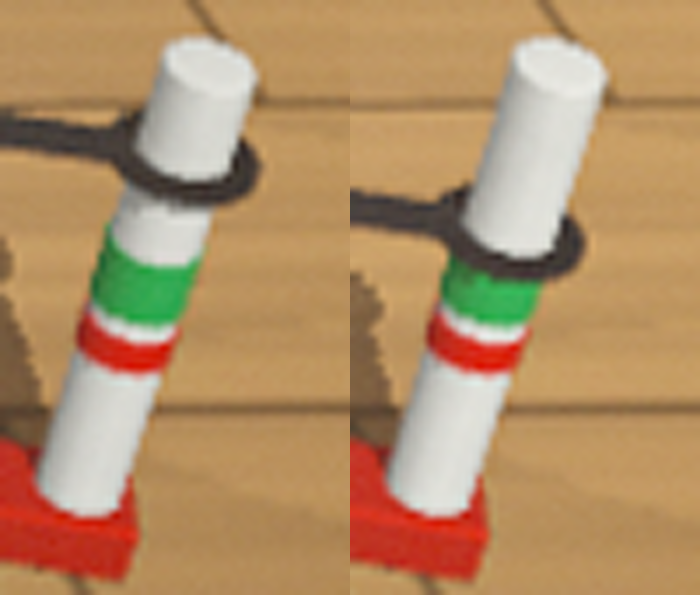

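Run:
```python
from h import *
for cam,box in(("scene",(425,190,460,245)),("top",(185,140,225,180))):
    c=env.get_calibration(cam);res=[]
    # pan displacement: template match of collar arm/tip between the first and now
    A=cv2.imread(f"pics/{cam}0.png");B=cv2.imread(f"pics/{cam}19.png")
    tips=[]
    for I in(A,B):
        I=I.astype(int);x0,y0,x1,y1=box;m=np.zeros(I.shape[:2],np.uint8)
        m[y0:y1,x0:x1]=((I[...,2]-I[...,0]>80)&(I[...,1]>100)&(I[...,2]-I[...,1]<90))[y0:y1,x0:x1]
        ys,xs=np.where(m);tips.append((ys.min(),xs[ys<ys.min()+6].mean()))
    print(cam,tips,[proj(c,[.5815,.1915,.193-g])[0].round(2) for g in(0,.01,.02,.03)])
c=env.get_calibration("scene");A=cv2.imread("pics/scene0.png");B=cv2.imread("pics/scene19.png")
u=8
for name,(x0,y0,x1,y1) in (("collar arm+collar",(462,228,510,254)),("tip",(434,203,456,214))):
    T=cv2.resize(A[y0:y1,x0:x1],None,fx=u,fy=u,interpolation=cv2.INTER_CUBIC)
    W=cv2.resize(B[y0-4:y1+25,x0-15:x1+15],None,fx=u,fy=u,interpolation=cv2.INTER_CUBIC)
    r=cv2.matchTemplate(W,T,cv2.TM_CCOEFF_NORMED);_,v,_,p=cv2.minMaxLoc(r);print(name,v,p[0]/u-15,p[1]/u-4)
for P in([.6064,.2807,.165],[.5815,.1915,.193]):
    q=[proj(c,np.array(P)-[0,0,g])[0] for g in np.arange(0,.05,.001)];print([ (q[i]-q[0]).round(2).tolist() for i in(16,18,20,22,24,26,28)])
```

```text
scene [(np.int64(190), np.float64(443.4263157894737)), (np.int64(190), np.float64(443.2279792746114))] [array([444.17, 204.51]), array([443.13, 209.46]), array([442.11, 214.33]), array([441.11, 219.12])]
top [(np.int64(149), np.float64(197.5897435897436)), (np.int64(152), np.float64(200.39473684210526))] [array([197.2 , 152.23]), array([198.44, 153.71]), array([199.66, 155.17]), array([200.85, 156.59])]
collar arm+collar 0.835498034954071 -3.125 10.875
tip 0.921677827835083 -0.125 0.0
[[-2.35, 7.65], [-2.64, 8.6], [-2.93, 9.54], [-3.22, 10.48], [-3.51, 11.41], [-3.8, 12.34], [-4.08, 13.27]]
[[-1.65, 7.88], [-1.85, 8.85], [-2.05, 9.81], [-2.26, 10.78], [-2.46, 11.74], [-2.66, 12.7], [-2.86, 13.65]]
```

Two rings are stacked flat and the gauge reads about 22–23 mm (collar match, agreeing with the hand measurement). That is still short of 26, and a third ring should bring it to about 40 mm. Fetching the ring that was at top-view (405,189).

Request:
{"method": "carry_out", "body": {"targets": [[[0, 25, -35], [0, 0, 0]], [[0, 35, -35], [0, 0, 0]], [[0, 30, -15], [0, 0, 0]], [[0, 13, -5], [0, 0, 0]], [[0, 0, 0], [0, 0, 0]], [[0, 0, 0], [0, 0, 0]], [[0, 0, 0], [0, 0, 0]]], "jaw": 0.8}}

```text
time_s: 20.8
tool_pos: [0.5597, -0.2365, 0.1245]
tool_rot: [-90.1, -0.2, -0.0]
force: [1.3, -0.1, -0.2]
grip_width: 0.0696
```

Run:
```python
from h import *
o=env.get_obs();print(o["tool_pos"],o["tool_rot"],o["time_s"])
im=env.read_camera("wrist");cv2.imwrite("pics/w20.png",im[...,::-1]);c=wcal(o);p=proj(c,[[.5565,-.2419,.02]])[0];print(p)
x,y=p.astype(int);print(ringfit(im,c,(x-32,y-32,x+32,min(y+35,233)),.02,140))
```

```text
[ 0.55974835 -0.23648495  0.12450837] [-9.00525140e+01 -1.87441880e-01 -4.04692861e-02] 20.8
[315.18498518 195.94844651]
[ 0.5562 -0.2427  0.0223]
```

View pics/w20.png

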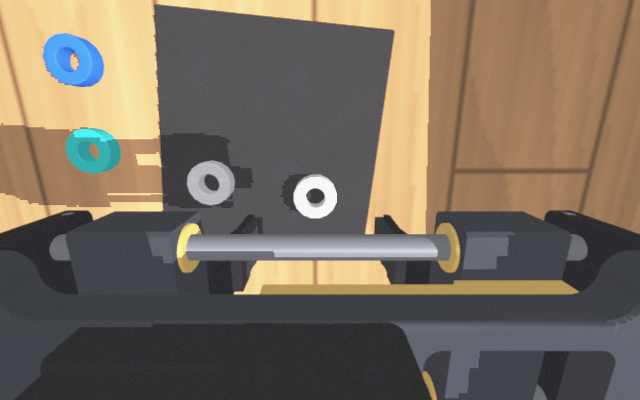

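The wanted steel ring is at (315,197) in the wrist view. The turquoise and blue ones are off the mat at (92,150) and (74,60).

Request:
{"method": "carry_out", "body": {"targets": [[[-2, 28, -3], [0, 0, 0]], [[-1.5, 31, -3], [0, 0, 0]], [[0, 28, 0], [0, 0, 0]], [[0, 20, 0], [0, 0, 0]], [[0, 10, 0], [0, 0, 0]], [[0, 0, 0], [0, 0, 0]], [[0, 0, 0], [0, 0, 0]]]}}

```text
time_s: 21.55
tool_pos: [0.5557, -0.244, 0.0066]
tool_rot: [-90.1, -0.1, -0.2]
force: [-0.4, -0.6, 0.1]
grip_width: 0.0694
```

Request:
{"method": "carry_out", "body": {"targets": [[[0, 0, 0], [0, 0, 0]], [[0, 0, 0], [0, 0, 0]], [[0, 0, 0], [0, 0, 0]], [[0, 0, 0], [0, 0, 0]], [[0, 0, 0], [0, 0, 0]]], "jaw": 0.4, "squeeze": 20}}

```text
time_s: 22.05
tool_pos: [0.5548, -0.2442, 0.0056]
tool_rot: [-90.0, -0.0, -0.2]
force: [0.0, 0.0, 0.4]
grip_width: 0.044
```

Request:
{"method": "carry_out", "body": {"targets": [[[0, -20, 0], [0, 0, 0]], [[0, -45, 0], [0, 0, 0]], [[0, -46, 10], [0, 0, 0]], [[3, -40, 25], [0, 0, 0]], [[3, -35, 32], [0, 0, 0]], [[3, -20, 42], [0, 0, 0]], [[3, -5, 46], [0, 0, 0]], [[3, 0, 46], [0, 0, 0]], [[3, 0, 46], [0, 0, 0]], [[3, 0, 46], [0, 0, 0]], [[3, 0, 42], [0, 0, 0]], [[2, 0, 32], [0, 0, 0]]]}}

```text
time_s: 23.25
tool_pos: [0.5808, 0.1262, 0.216]
tool_rot: [-90.0, 0.0, -0.0]
force: [0.8, -0.1, -1.1]
grip_width: 0.0434
```

Request:
{"method": "carry_out", "body": {"targets": [[[1, 0, 15], [0, 0, 0]], [[0, 0, 5], [0, 0, 0]], [[0, 0, 0], [0, 0, 0]], [[0, 0, 0], [0, 0, 0]], [[0, 0, 0], [0, 0, 0]], [[0, 0, 0], [0, 0, 0]]]}}

```text
time_s: 23.85
tool_pos: [0.583, 0.1411, 0.2162]
tool_rot: [-90.0, 0.0, -0.3]
force: [0.5, -1.0, -1.3]
grip_width: 0.0436
```

Run:
```python
from h import *
stemlook("w21",.193-.0225)
```

```text
[0.583  0.1411 0.2162] [-90.04   0.    -0.33] [ 0.5 -1.  -1.3] 0.04363993225575019
tip px ((316.61505126953125, 143.66326904296875), (20.14225196838379, 21.81443214416504), 16.623445510864258)
stem in tool mm [[-1.8 45.7 50.5]]
ring top expect rows/cols [281.3 203. ] [357.3 273.6]
```

View pics/w21c.png

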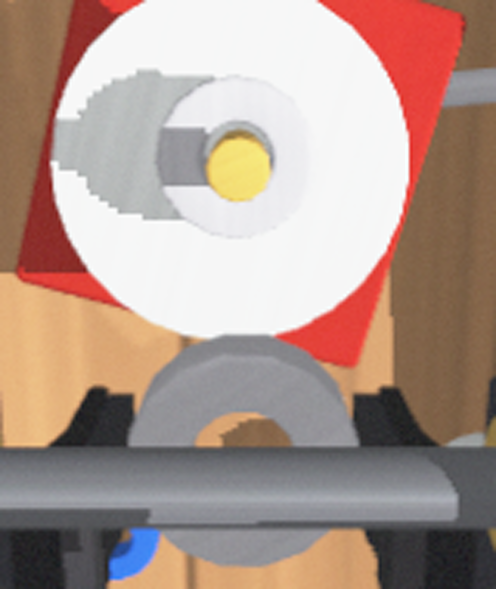

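Request:
{"method": "carry_out", "body": {"targets": [[[-0.5, 0, 17], [0, 0, 0]], [[-0.5, 3, 21], [0, 0, 0]], [[-0.5, 8, 10], [0, 0, 0]], [[0, 8, 2], [0, 0, 0]], [[0, 8, 0], [0, 0, 0]], [[0, 5, 0], [0, 0, 0]], [[0, 0, 0], [0, 0, 0]], [[0, 0, 0], [0, 0, 0]]]}}

```text
time_s: 24.7
tool_pos: [0.5816, 0.192, 0.1841]
tool_rot: [-90.0, 0.0, -0.3]
force: [0.1, -0.7, -0.8]
grip_width: 0.0438
```

Run:
```python
from h import *
duo("c22")
```

```text
[0.5816 0.192  0.1841] [-9.003e+01  1.000e-02 -2.600e-01] [ 0.1 -0.7 -0.8] 0.0438 24.7
```

View pics/c22.png

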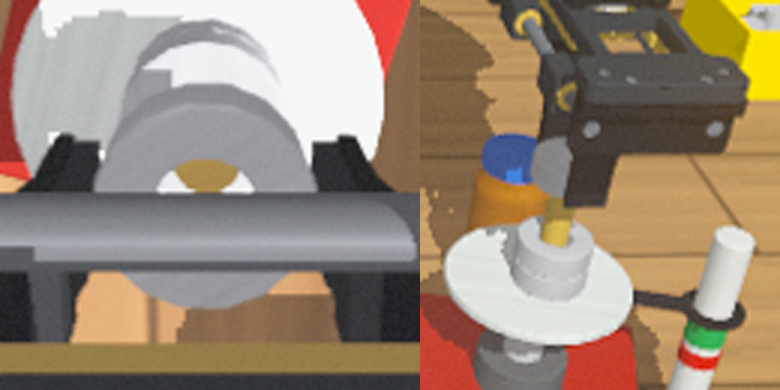

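Request:
{"method": "carry_out", "body": {"targets": [[[0, 3, -0.4], [0, 0, 0]], [[0, 3, -0.4], [0, 0, 0]], [[0, 3, -0.3], [0, 0, 0]], [[0, 3, -0.3], [0, 0, 0]], [[0, 2, 0], [0, 0, 0]], [[0, 2, 0], [0, 0, 0]], [[0, 1, 0], [0, 0, 0]], [[0, 0, 0], [0, 0, 0]]]}}

```text
time_s: 25.6
tool_pos: [0.5813, 0.1914, 0.1671]
tool_rot: [-90.0, 0.0, -0.2]
force: [-0.5, -0.3, -1.7]
grip_width: 0.0439
```

Run:
```python
from h import *
duo("c23")
```

```text
[0.5813 0.1914 0.1671] [-9.001e+01  1.000e-02 -1.900e-01] [-0.5 -0.3 -1.7] 0.0439 25.6
```

View pics/c23.png

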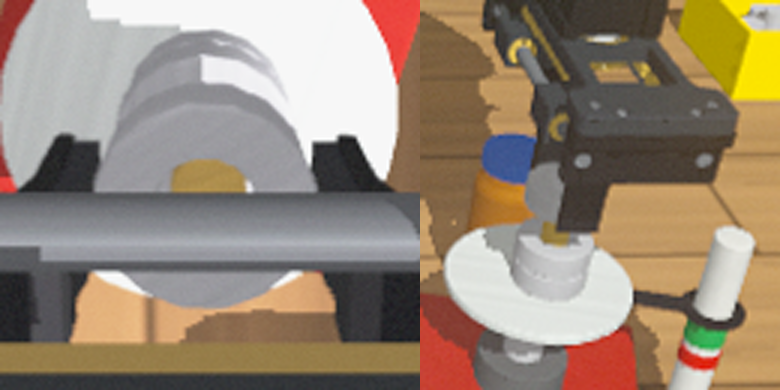

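Request:
{"method": "carry_out", "body": {"targets": [[[0, 4, 0], [0, 0, 0]], [[0, 4, 0], [0, 0, 0]], [[0, 4, 0], [0, 0, 0]], [[0, 3, 0], [0, 0, 0]], [[0, 2, 0], [0, 0, 0]], [[0, 1, 0], [0, 0, 0]], [[0, 1, 0], [0, 0, 0]], [[0, 0, 0], [0, 0, 0]], [[0, 0, 0], [0, 0, 0]]]}}

```text
time_s: 26.6
tool_pos: [0.5815, 0.1915, 0.1483]
tool_rot: [-90.0, -0.0, -0.2]
force: [0.0, 0.1, -1.4]
grip_width: 0.0438
```

Run:
```python
from h import *
duo("c24")
```

```text
[0.5815 0.1915 0.1483] [-9.0e+01 -1.0e-02 -1.9e-01] [ 0.   0.1 -1.4] 0.0438 26.6
```

View pics/c24.png

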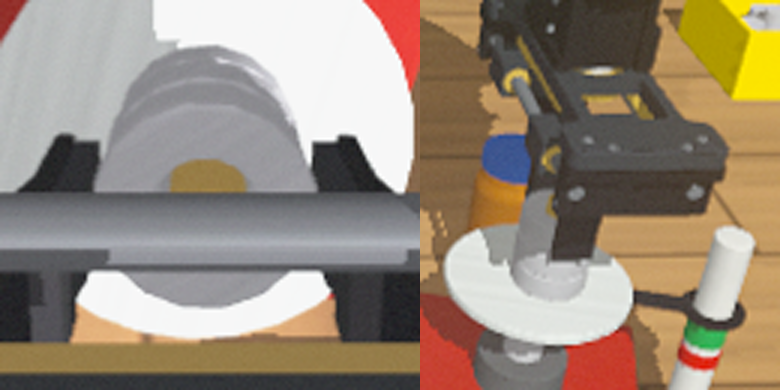

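Request:
{"method": "carry_out", "body": {"targets": [[[0, 1.5, 0], [0, 0, 0]], [[0, 1, 0], [0, 0, 0]], [[0, 1, 0], [0, 0, 0]], [[0, 0.5, 0], [0, 0, 0]], [[0, 0, 0], [0, 0, 0]], [[0, 0, 0], [0, 0, 0]]]}}

```text
time_s: 27.3
tool_pos: [0.5814, 0.1915, 0.1442]
tool_rot: [-90.0, 0.0, -0.2]
force: [0.1, -0.3, -1.1]
grip_width: 0.0434
```

Request:
{"method": "carry_out", "body": {"targets": [[[0, 0, 0], [0, 0, 0]], [[0, 0, 0], [0, 0, 0]], [[0, 0, 0], [0, 0, 0]], [[0, 0, 0], [0, 0, 0]], [[0, 0, 0], [0, 0, 0]]], "jaw": 0.66}}

```text
time_s: 27.8
tool_pos: [0.5815, 0.1915, 0.1443]
tool_rot: [-90.0, -0.0, -0.2]
force: [-1.0, -0.1, -0.7]
grip_width: 0.0569
```

Run:
```python
from h import *
duo("c25")
```

```text
[0.5815 0.1915 0.1443] [-9.0e+01 -1.0e-02 -1.9e-01] [-1.  -0.1 -0.7] 0.0569 27.8
```

View pics/c25.png

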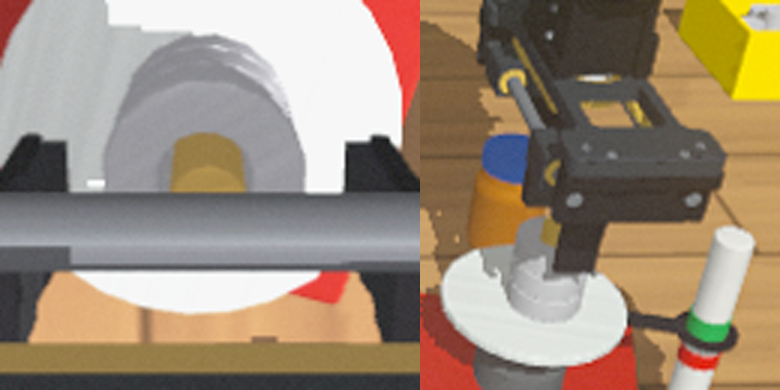

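Released; the pan sank to about the lower part of the green band. Lifting clear to read it.

Request:
{"method": "carry_out", "body": {"targets": [[[0, -10, 0], [0, 0, 0]], [[0, -25, 0], [0, 0, 0]], [[0, -35, 0], [0, 0, 0]], [[0, -15, -10], [0, 0, 0]], [[0, 0, -35], [0, 0, 0]], [[0, 0, -45], [0, 0, 0]], [[0, 0, -45], [0, 0, 0]], [[0, 0, -45], [0, 0, 0]], [[0, 0, -30], [0, 0, 0]], [[0, 0, -10], [0, 0, 0]], [[0, 0, 0], [0, 0, 0]], [[0, 0, 0], [0, 0, 0]]]}}

```text
time_s: 29.1
tool_pos: [0.5806, -0.0265, 0.2294]
tool_rot: [-89.9, -0.0, -0.1]
force: [-0.6, 0.6, 0.8]
grip_width: 0.0576
```

Run:
```python
from h import *
o=env.get_obs();print(o["tool_pos"],o["time_s"],o["force"])
B=env.read_camera("scene");cv2.imwrite("pics/scene26.png",B[...,::-1]);big(B,380,150,140,140,4,"pics/s26.png")
t=env.read_camera("top");cv2.imwrite("pics/top26.png",t[...,::-1])
A=cv2.imread("pics/scene0.png");A19=cv2.imread("pics/scene19.png");B=B[...,::-1]
c=env.get_calibration("scene");u=8
for nm,S,(x0,y0,x1,y1) in (("vs0",A,(462,228,510,254)),("vs19",A19,(459,239,507,265))):
    T=cv2.resize(S[y0:y1,x0:x1],None,fx=u,fy=u,interpolation=cv2.INTER_CUBIC);W=cv2.resize(B[y0-4:y1+30,x0-15:x1+15],None,fx=u,fy=u,interpolation=cv2.INTER_CUBIC)
    r=cv2.matchTemplate(W,T,cv2.TM_CCOEFF_NORMED);_,v,_,p=cv2.minMaxLoc(r);print(nm,round(v,2),p[0]/u-15,p[1]/u-4)
print([(g,(proj(c,[.6064,.2807,.165-g/1000])-proj(c,[.6064,.2807,.165]))[0].round(2).tolist()) for g in(34,36,38,40,42,44,46)])
```

```text
[ 0.58061511 -0.02649228  0.229408  ] 29.1 [-0.56443538  0.58271043  0.83619209]
vs0 0.73 -5.0 17.25
vs19 0.76 -1.875 6.5
[(34, [-4.93, 16.04]), (36, [-5.21, 16.95]), (38, [-5.49, 17.87]), (40, [-5.77, 18.78]), (42, [-6.05, 19.69]), (44, [-6.33, 20.59]), (46, [-6.61, 21.49])]
```

View pics/s26.png

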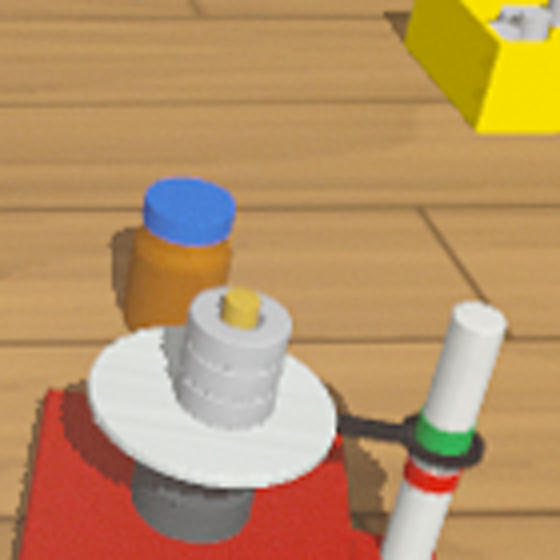

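View pics/top26.png

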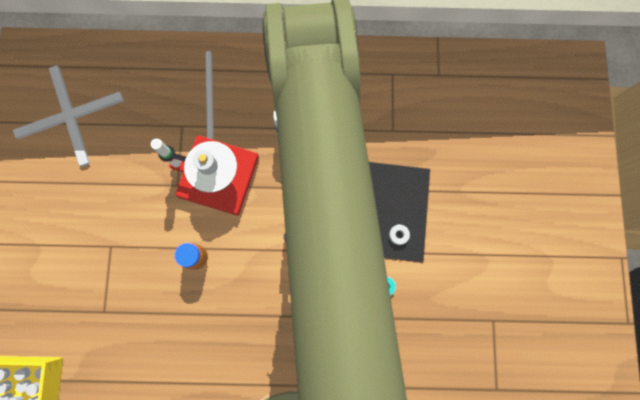

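Run:
```python
from h import *
o=env.get_obs();print(o["time_s"],o["joint_velocities"].round(2));print(env.sign_off())
```

```text
29.2 [-0.2   0.06  0.22 -0.01  0.34  0.09  0.04]
the job is handed in; nothing more can be done
None
```

I threaded three steel rings over the stem one at a time and lowered each into place. The pointer now stands in the green band. I handed the job in at about 29 s of the 72 s allowed; no verdict is reported.

**Gauge:** My camera estimates were about 5 mm after the first ring, about 22–23 mm after the second (so a third was needed), and about 37–39 mm after the third. The green band is 26–46 mm.

**Last pictures:** The three rings lie flat around the stem, and the fourth is still at its starting place on the mat. The jar has not moved. The can and socket were mostly hidden behind the arm in the last top view, but the arm never came near them. I left the blue and turquoise look-alikes alone. The gripper is open, well clear and touching nothing.

**What did not go cleanly:**
- **Second ring:** It first caught on the stem's tip and pressed the pan down about 7 mm, well short of the red zone. A 1.6 mm sideways shift freed it.
- **Contact when lowering:** Wrist-force noise of about 1 N hid the moment each ring touched down. I set the release heights from position and pictures instead, so any drop was at most a few millimetres.

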